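# Pack a set of bearing housings in the transport tray and wedge the row tight

## Robot

A 7-joint arm with a two-finger parallel gripper is mounted at the origin on the work surface. World frame = base frame: x ahead of the robot, y to its left, z up, the work surface at z = 0. Lengths are in m, angles in rad, forces in N, time in s.
With the tool pointing down it reaches from about 0.4 to 0.85 m from the base axis. Payload 4.5 kg.
Tool frame: the origin (TCP) lies midway between the tips of the shut fingers; the grasp point (between the pads) lies 19 mm behind it; z points along the fingers, y is the direction in which the jaws open and shut (so a half turn about z gives the same grasp; the last joint's range is limited). The gripper opens to 88 mm and grips with 3 to 60 N. Pads are 18 mm wide; open, the fingers measure 123 mm over their backs; the gripper's body (75 mm by 187 mm) begins 45 mm behind the grasp point.
Start: joints at [-1.172, 0.689, -0.195, 1.565, 0.157, 0.902, -0.215], TCP at [0.223, 0.584, 0.239] pointing down, gripper open.
Joint ranges: [-3.01, 3.01], [-0.46, 2.08], [-1.47, 1.51], [0.13, 2.56], [-1, 4.14], [0.04, 2.09], [-2.66, 2.66]. Speed limits (rad/s): [2.57, 2.57, 3.14, 3.14, 3.14, 3.14, 3.14].

## Interface

Orientations are given as a unit quaternion [x, y, z, w].
In Python, from plant import get_state, snapshot, finish_job, find_in gives the robot as it stands.
- The arm moves only by the shell command python3 -m creep 'ROWS' [OPENING] [FORCE]. ROWS is JSON, one flat list of numbers, 6 for each row, row after row: the shift along the tool's x, y, z in mm, then the turn, a rotation vector about the tool's x, y, z in degrees. In form: [tx, ty, tz, wx, wy, wz, tx, ty, tz, wx, wy, wz, ...]. A call has 1 to 5 rows; each row shifts and turns the pose as measured when the row begins, along the tool's axes as they then stand; what a row does not reach is not made up. A row lasts 1/12 s, in which the tool goes at most 41.7 mm and 7.16 degrees, less where a joint would pass 70% of its speed; a pose out of reach is approached as far as the arm can. A call is refused whole if a number of a shift passes 41.7 or a number of a turn 7.16, either way. A call with a gripper value outside its range is refused whole. OPENING is the finger opening in mm, from 0 to 88.1, set as the call begins (- or left out, the last holds). The fingers move at their own pace and stop on an object; FORCE is the grip in N (left out, the last holds). Time passes only in rows, so rows that do not move let the fingers close. It gives the time, the measured TCP pose, the force and the opening at its end, in the units of the state.
- get_state(): the state, without advancing time (a new reading comes with each control period).
- snapshot(name): name is "scene" or "top"; returns a dict with "color" (384x512x3 uint8, red, green, blue), "intrinsics" (3x3 intrinsics, pixels), "dist_coeffs" ([k1, k2, p1, p2, k3] as OpenCV has them; the pictures are not rectified), "extrinsics" (4x4, takes a point from world to camera coordinates). Camera axes: x right, y down, z forward; pixel columns grow to the right and rows downward; lengths in m; the calibration is good to about 2 mm. A picture is of the moment at which its call begins. There is no depth.
- finish_job(): hands the job in, once; it reports no verdict.
Trained networks look in the newest picture that a camera, given by its name, has taken for a name from the list of things; names that differ only in an ending like _2 or _b are one class to them, and where a whole thing is asked for, a point or a joint stands for the part that bears it (a point fixed in the world has none). Each returns a list of dicts, best first, with "score" (0 to 1); they miss things now and then, are a little off and sometimes report something else, mostly with a low value. They report only what shows in the picture. A call takes as long as a camera call. They do not tell look-alikes from the thing itself.
- find_in(thing, camera): "xy" ([column, row] in pixels, amid what is visible of it).
The state is a dict: "clock": time; "q": joint angles; "qd": joint speeds; "joint_torque": joint torques, N m; "tool_pos": TCP position; "eef_rot": TCP orientation; "contact_force": force on the tool from outside, world axes, zero at the start; "moment": the same for the moment, N m; "opening": opening from 0.0 (shut) to 1.0 (fully open).
Only numpy, scipy, OpenCV 4.12 (cv2) and the standard library are available. Lean on these libraries where they do the work, as an engineer would, in place of code of your own. Each camera call takes 0.05 s, during which the arm holds its last target.

## Task

Pack the three square-footed bearing housings upright in one row in the wooden transport tray: the tallest against the headboard, then the middle one, then the lowest. Then drive the wooden wedge, lying flat and thin end first, from the open side into the tapering gap between the lowest housing and the slanting stop until the whole row is tight against the headboard with no play left. Set the housings down, do not drop them, and leave the two round-footed housings where they stand on the board.

Things in the scene. Friction and masses are not known exactly. Their poses are not given: they have to be found in the camera images.
- tray: Wooden tray fixed to the bench. Origin: centre of the underside of its deck, 300 (x) x 210 (y) x 12 mm, so its floor is at z=12; +x runs along the row to the headboard, z up. Headboard: inner face x=+110, top z=92, dark hand slot. Side rails: inner faces y=+-42, 12 mm thick, top z=42, x=-80..110. In the tight row the housings' origins are at x=+77, +11, -55 mm, y about 0. Rigid.
- stop (a point): Middle of the foot of the tray's slanting stop, on the tray floor; axes as the tray's. Its inner face runs through here: x=0.2*y (mm, here), y=-59..59; top 36 mm above here. The gap from row to stop is widest at -y; the wedge enters from -y, thin end to +y, flat face to the row. Row tight: wedge origin at about x=+4, y=-90 from here; each 1 mm of slack in the row keeps it 5 mm farther out (-y).
- tall_square: Tallest square-footed bearing housing, aluminium with steel neck: foot block 66 x 66 x 40 mm, on it a round upright neck 50 mm in diameter up to 95 mm overall height (dark bore on top). Hollow, about 0.36 kg. Origin: centre of the underside; z up; x, y parallel to the foot's sides (four sides alike).
- mid_square: Middle square-footed bearing housing: foot block 66 x 66 x 40 mm, neck 40 mm in diameter, overall height 80 mm, about 0.31 kg. Origin and axes as for the tallest.
- low_square: Lowest square-footed bearing housing: foot block 66 x 66 x 40 mm, neck 30 mm in diameter, overall height 65 mm, about 0.26 kg. Origin and axes as for the tallest.
- wedge: Brown hardwood wedge lying flat, 36 mm high, 145 long, 0.11 kg. Origin: underside, middle of its thick parallel butt (x=-22.5..22.5, y=-18..18 mm; grip here). +x points to the thin end, 16 mm wide at x=122.5. Face y=-18 is straight over the whole length, the +y face slants 0.2 mm per mm like the stop. Driven in, it slides the row (10 to 15 N), then comes up hard and holds by friction.
- tall_round: Look-alike that does not belong: bearing housing with a round foot 70 mm in diameter, 40 mm high, neck 50 mm in diameter, overall height 95 mm. Stays where it stands. Origin: centre of the underside.
- mid_round: Look-alike that does not belong: bearing housing with a round foot 70 mm in diameter, 40 mm high, neck 40 mm in diameter, overall height 80 mm. Stays where it stands. Origin: centre of the underside.
- board: Thin plywood picking board, 320 (x) x 370 (y) x 6 mm, fixed on the bench on the other side from the tray; the five housings and the wedge stand on it at the start in mixed places. Origin: centre of its underside.
There are look-alikes about, which are no part of the job. Leave any purple look-alike of the tall_square alone. Several things have the shape of the wedge; the one meant has the colours described above.

How it is judged:
By the outcome, as a careful person would: the job done as asked, in the order asked, and still so for the second after the job is handed in, with the robot touching nothing.
It also fails if it takes over 141 s, if anything falls off the work surface, if the arm or the gripper's body presses on something with over 40 N, if the wrist force passes 120 N, or if a joint passes its speed limit or range.

## Working session

There is one attempt and no reset: what is moved stays moved. The work goes in short steps, Python scripts to look and compute and a shell command to move; the robot and the scene stay as the last step left them, time stands still between calls to the robot, and variables do not carry over. Pictures are saved under pics/ and viewed, and the job is handed in when it is done.

```bash
ls; mkdir -p pics; python3 - <<'E'
from plant import *
import cv2,json
s=get_state();print(s)
for c in("scene","top"):
    d=snapshot(c);cv2.imwrite(f"pics/{c}0.png",cv2.cvtColor(d["color"],cv2.COLOR_RGB2BGR))
    print(c,d["intrinsics"],d["dist_coeffs"],d["extrinsics"])
    for t in["tray","stop","tall_square","mid_square","low_square","wedge","tall_round","mid_round","board"]:
        print(t,[( [round(float(v)) for v in r["xy"]],round(r["score"],2)) for r in find_in(t,c)])
print(get_state()["clock"])
E
```

```text
pics
{'clock': 0.0, 'q': array([-1.17221   ,  0.68998954, -0.19452212,  1.5663321 ,  0.15730724,
        0.90247173, -0.21506958]), 'qd': array([-0.00013643,  0.00135651, -0.0015441 ,  0.00101451, -0.00054375,
       -0.00014365, -0.00115332]), 'joint_torque': array([ 6.43450985e-04, -5.27573776e+01, -1.26631949e+00, -1.53425556e+01,
       -5.25580219e-02,  6.87001608e-03,  1.67842209e-04]), 'tool_pos': array([0.2227895 , 0.58327978, 0.23790994]), 'eef_rot': array([ 1.81322449e-01,  9.83423282e-01, -8.98301278e-04, -1.01132566e-04]), 'contact_force': array([-0.50985378,  0.18600543, -0.9795934 ]), 'moment': array([-0.00547781,  0.00236175,  0.00778942]), 'opening': 1.0058149559712266}
scene [[435.99666641   0.         254.6211622 ]
 [  0.         435.99666641 191.5697487 ]
 [  0.           0.           1.        ]] [-0.1216792  0.         0.         0.         0.       ] [[ 0.74723582  0.66438579 -0.0151704  -0.35051444]
 [ 0.48771277 -0.56375173 -0.66657351 -0.11296271]
 [-0.45141431  0.49068881 -0.74528492  1.5769249 ]
 [ 0.          0.          0.          1.        ]]
tray [([21
[... 383 characters left out ...]
     245.33447962]
 [  0.         499.58957138 186.04001465]
 [  0.           0.           1.        ]] [-0.11925445  0.          0.          0.          0.        ] [[ 0.02800241 -0.9994965   0.01491999  0.05006148]
 [-0.99035189 -0.02976651 -0.13534064  0.41006372]
 [ 0.13571661 -0.01098618 -0.99068679  1.60226709]
 [ 0.          0.          0.          1.        ]]
tray [([342, 146], 0.72)]
stop [([344, 146], 0.93), ([233, 174], 0.37)]
tall_square [([107, 131], 0.62), ([159, 145], 0.59)]
mid_square [([160, 180], 0.66)]
low_square [([231, 133], 0.95)]
wedge [([194, 131], 0.89), ([160, 241], 0.68)]
tall_round [([234, 173], 0.55)]
mid_round [([202, 178], 0.91)]
board [([190, 148], 0.72)]
1.0
```

View pics/scene0.png

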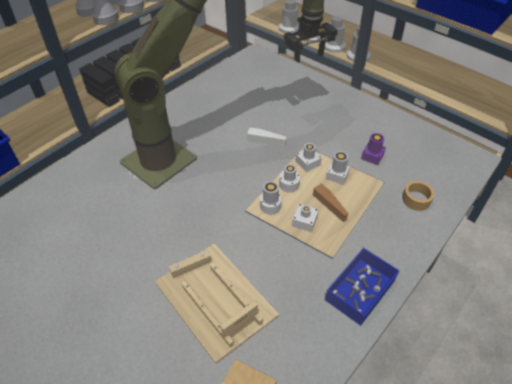

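```bash
python3 -c "
import cv2
a=cv2.imread('pics/top0.png')
cv2.imwrite('pics/top0_l.png',cv2.resize(a[80:280,60:260],None,fx=3,fy=3,interpolation=cv2.INTER_CUBIC))
cv2.imwrite('pics/top0_r.png',cv2.resize(a[60:240,260:480],None,fx=3,fy=3,interpolation=cv2.INTER_CUBIC))
"
```

```text
(no output)
```

View pics/top0.png

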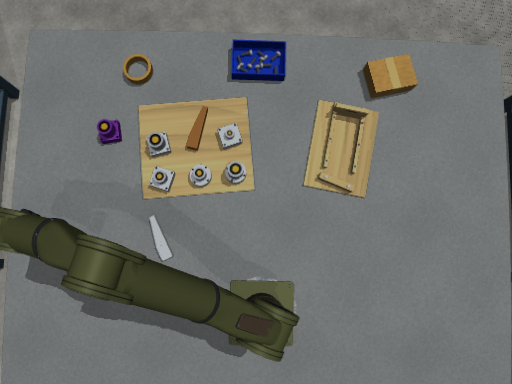

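View pics/top0_l.png

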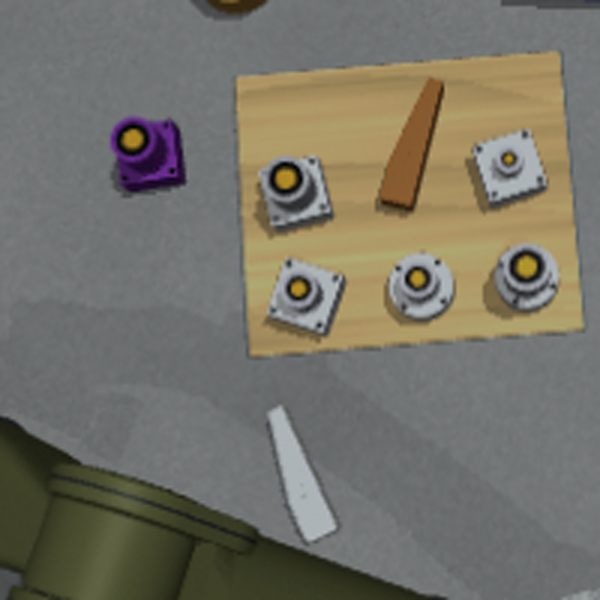

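View pics/top0_r.png

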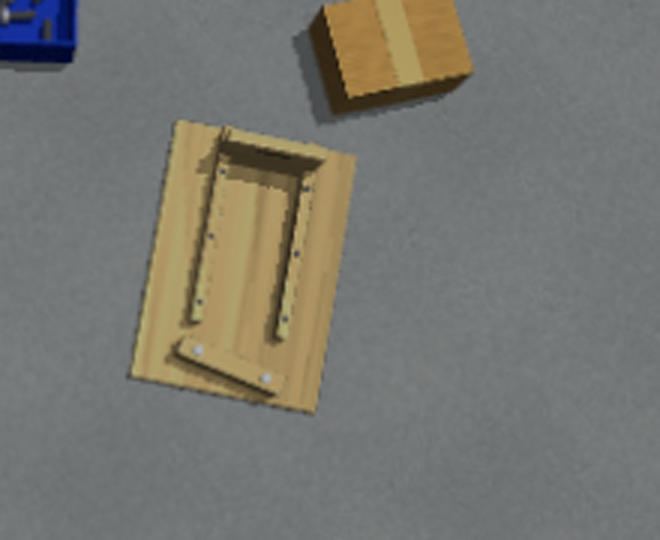

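```bash
cat > h.py <<'E'
import numpy as np,cv2
from scipy.optimize import minimize
from plant import *
from scipy.spatial.transform import Rotation as R
S=4
class View:
    def __init__(s,c,save=None):
        d=snapshot(c);s.K=np.array(d["intrinsics"]);s.D=np.array(d["dist_coeffs"]);s.E=np.array(d["extrinsics"]);s.c=c
        s.im=d["color"]
        if save: cv2.imwrite(save,cv2.cvtColor(s.im,cv2.COLOR_RGB2BGR))
        s.up=cv2.resize(s.im,None,fx=S,fy=S,interpolation=cv2.INTER_CUBIC)
        s.hsv=cv2.cvtColor(s.up,cv2.COLOR_RGB2HSV).astype(int)
    def proj(s,P):
        P=np.atleast_2d(P).astype(float);return cv2.projectPoints(P,s.E[:3,:3],s.E[:3,3],s.K,s.D)[0].reshape(-1,2)
    def ray(s,uv):
        n=cv2.undistortPoints(np.array(uv,float).reshape(1,1,2),s.K,s.D).reshape(2);Rm=s.E[:3,:3]
        return -Rm.T@s.E[:3,3],Rm.T@np.r_[n,1]
    def at(s,uv,z):
        o,d=s.ray(uv);return o+d*(z-o[2])/d[2]
def box(x0,x1,y0,y1,z0,z1): return np.array([[x,y,z] for x in(x0,x1) for y in(y0,y1) for z in(z0,z1)])/1e3
def cyl(d,z0,z1):
    t=np.linspace(0,2*np.pi,40,endpoint=False);return np.vstack([np.c_[d/2*np.cos(t),d/2*np.sin(t),0*t+z] for z in(z0,z1)])/1e3
def prism(p,z0,z1): p=np.array(p,float);return np.vstack([np.c_[p,0*p[:,0]+z] for z in(z0,z1)])/1e3
sq=lambda d,h:[box(-33,33,-33,33,0,40),cyl(d,40,h)]
M=dict(tall_square=sq(50,95),mid_square=sq(40,80),low_square=sq(30,65),
 tall_round=[cyl(70,0,40),cyl(50,40,95)],mid_round=[cyl(70,0,40),cyl(40,40,80)],
 wedge=[prism([(-22.5,-18),(122.5,-18),(122.5,-2),(22.5,18),(-22.5,18)],0,36)],
 tray=[box(-150,150,-105,105,0,12),box(110,122,-50,50,0,92)])
def T(P,x,y,z,yaw):
    c,s_=np.cos(yaw),np.sin(yaw);return P@np.array([[c,s_,0],[-s_,c,0],[0,0,1]])+[x,y,z]
def sil(v,parts,p,z,shape):
    m=np.zeros(shape,np.uint8)
    for P in parts:
        uv=v.proj(T(P,p[0],p[1],z,p[2]))
        q=((uv+.5)*S-.5)
        h=cv2.convexHull(np.round(q*16).astype(np.int32));cv2.fillConvexPoly(m,h,1,shift=4)
    return m
def fill(m):
    cs,_=cv2.findContours(m.astype(np.uint8),cv2.RETR_EXTERNAL,cv2.CHAIN_APPROX_NONE)
    o=np.zeros(m.shape,np.uint8);cv2.drawContours(o,cs,-1,1,-1);return o
def mask(v,kind):
    h,s,b=v.hsv[...,0],v.hsv[...,1],v.hsv[...,2]
    if kind=='metal': return fill((s<60))
    if kind=='brown': return fill((s>125)&(b<190))
    if kind=='wood': return fill((s>45)&(h>8)&(h<35))
def fit(views,masks,parts,p0,z,pad=30,n=2):
    rois=[]
    for v in views:
        q=np.vstack([v.proj(T(P,p0[0],p0[1],z,p0[2])) for P in parts])*S
        a=np.maximum(q.min(0)-pad,0).astype(int);b=(q.max(0)+pad).astype(int);rois.append((a,b))
    ms=[]
    for v,m,(a,b) in zip(views,masks,rois):
        # keep the component overlapping most with the initial silhouette
        s0=sil(v,parts,p0,z,m.shape);nl,l=cv2.connectedComponents(m)
        k=np.bincount(l[(s0>0)&(m>0)],minlength=nl);mm=(l==k.argmax()).astype(np.uint8)
        ms.append(mm[a[1]:b[1],a[0]:b[0]])
    def cost(p):
        p=[p[0],p[1],p[2]];t=0
        for v,m,(a,b) in zip(views,ms,rois):
            s=sil(v,parts,p,z,v.hsv.shape[:2])[a[1]:b[1],a[0]:b[0]];t+=np.count_nonzero(s!=m)/max(1,m.sum())
        return t
    best=None
    for dy in np.radians([-30,-15,0,15,30]) if n>1 else [0]:
        q=np.array(p0,float)+[0,0,dy]
        for st in (.012,.004):
            sim=np.array([q,q+[st,0,0],q+[0,st,0],q+[0,0,st*12]])
            r=minimize(cost,q,method='Nelder-Mead',options=dict(initial_simplex=sim,xatol=1e-4,fatol=1e-4,maxiter=150));q=r.x
        if best is None or r.fun<best.fun: best=r
    return best.x,best.fun
E
cat > a.py <<'E'
from h import *
T_=View("top");C=View("scene")
guess=dict(tall_square=(157,143),mid_square=(161,180),low_square=(230,134),wedge=(194,143),tall_round=(235,173),mid_round=(201,177))
for n,uv in guess.items():
    h=50
    p=T_.at(uv,.006+.03)
    kind='brown' if n=='wedge' else 'metal'
    y0=0 if n!='wedge' else -0.25
    for vs in([T_,C],[T_],[C]):
        x,f=fit(vs,[mask(v,kind) for v in vs],M[n],[p[0],p[1],y0],.006,n=1 if'round'in n else 2)
        print(n,[v.c for v in vs],np.round(x[:2]*1e3,1),round(np.degrees(x[2]),1),round(f,3))
p=T_.at((342,146),.012)
for vs in([T_,C],[T_],[C]):
    x,f=fit(vs,[mask(v,'wood') for v in vs],M['tray'],[p[0],p[1],-.2],0)
    print('tray',[v.c for v in vs],np.round(x[:2]*1e3,1),round(np.degrees(x[2]),1),round(f,3))
E
time python3 a.py
```

```text
tall_square ['top', 'scene'] [567. 344.] 74.6 1.353
tall_square ['top'] [565.6 383. ] 3.4 0.652
tall_square ['scene'] [571.5 336.9] -18.8 0.694
mid_square ['top', 'scene'] [440.5 319.5] -8.6 1.376
mid_square ['top'] [431.7 363.4] 3.2 0.655
mid_square ['scene'] [454.  318.5] -11.6 0.713
low_square ['top', 'scene'] [597.8 106.2] 65.6 1.359
low_square ['top'] [590.3 128.7] -43.6 0.645
low_square ['scene'] [602.6 100.3] -14.2 0.705
wedge ['top', 'scene'] [552.5 238.9] -11.5 0.802
wedge ['top'] [552.7 238.9] -11.4 0.024
wedge ['scene'] [593.3 120.4] 40.7 0.736
tall_round ['top', 'scene'] [469.   77.2] -0.6 1.363
tall_round ['top'] [469.1 113.3] -6.8 0.708
tall_round ['scene'] [477.6  84.7] 1.2 0.654
mid_round ['top', 'scene'] [453.6 185.6] -4.7 1.397
mid_round ['top'] [435.6 206.8] -8.1 0.712
mid_round ['scene'] [448.7 181.2] 20.5 0.685
tray ['top', 'scene'] [ 550.7 -257.3] -9.6 0.045
tray ['top'] [ 551.5 -257.4] -9.7 0.008
tray ['scene'] [ 547.1 -256.3] -9.4 0.021
real	0m23.291s
user	0m19.984s
sys	0m1.254s
```

```bash
cat >> h.py <<'E'
def drop_big(m):
    n,l,st,_=cv2.connectedComponentsWithStats(m.astype(np.uint8));bad=[i for i in range(1,n) if st[i,4]>40000 or st[i,4]<300]
    m=m.astype(np.uint8).copy();m[np.isin(l,bad)]=0;return m
def mask(v,kind):
    h,s,b=v.hsv[...,0],v.hsv[...,1],v.hsv[...,2]
    if kind=='metal': return fill(drop_big(s<62))
    if kind=='brown': return fill(drop_big((s>128)&(b<175)&(h<16)))
    if kind=='wood': return fill((s>45)&(h>8)&(h<35))
E
python3 - <<'E'
from h import *
C=View("scene");T_=View("top")
for u in((330,200),(345,212),(320,190),(300,235),(305,215),(340,165),(350,185)):
  print(u,C.hsv[u[1]*4,u[0]*4])
for v in(T_,C):
  cv2.imwrite(f'pics/m_{v.c}.png',np.hstack([mask(v,'metal')*255,mask(v,'brown')*255])[::4,::4])
E
python3 a.py
```

```text
(330, 200) [ 14 118 154]
(345, 212) [ 14 118 153]
(320, 190) [ 14 115 153]
(300, 235) [ 20  66 190]
(305, 215) [  0   6 122]
(340, 165) [150   2 115]
(350, 185) [ 20  67 199]
tall_square ['top', 'scene'] [540.  354.2] 16.0 0.756
tall_square ['top'] [540.  354.1] 17.1 0.034
tall_square ['scene'] [571.5 336.9] -18.8 0.694
mid_square ['top', 'scene'] [425.8 336.1] -16.4 0.751
mid_square ['top'] [425.8 336.3] -16.4 0.03
mid_square ['scene'] [454.  318.5] -11.6 0.713
low_square ['top', 'scene'] [573.9 119.1] 19.7 0.152
low_square ['top'] [575.7 119.6] 20.2 0.032
low_square ['scene'] [571.1 121.1] 17.8 0.063
wedge ['top', 'scene'] [554.7 237.5] -10.2 0.967
wedge ['top'] [552.9 237.5] -10.3 0.191
wedge ['scene'] [593.3 120.4] 40.7 0.736
tall_round ['top', 'scene'] [453.5  96.4] 0.7 0.697
tall_round ['top'] [453.9  96.7] 1.3 0.036
tall_round ['scene'] [477.6  84.7] 1.2 0.654
mid_round ['top', 'scene'] [440.1 210.8] 4.3 0.731
mid_round ['top'] [440.  210.9] 5.8 0.038
mid_round ['scene'] [448.7 181.2] 20.5 0.685
tray ['top', 'scene'] [ 550.7 -257.3] -9.6 0.045
tray ['top'] [ 551.4 -257.4] -9.8 0.008
tray ['scene'] [ 547.1 -256.3] -9.4 0.021
```

```bash
python3 -c "
import cv2,numpy as np
a=cv2.imread('pics/m_top.png')[80:280];b=cv2.imread('pics/m_scene.png')[80:280]
o=np.vstack([a,b]);cv2.imwrite('pics/m.png',cv2.resize(o,(800,312)))"
```

```text
(no output)
```

View pics/m.png

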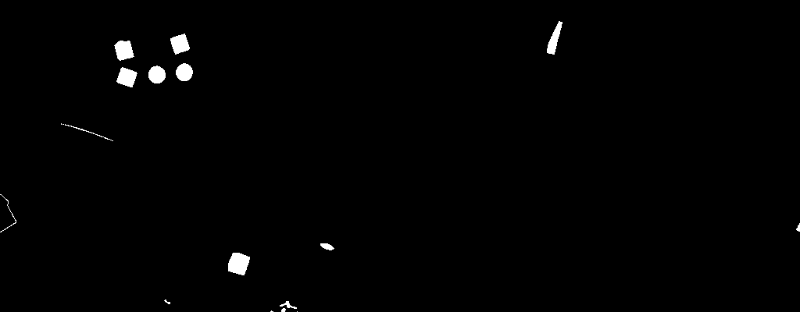

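```bash
cat >> h.py <<'E'
def mask(v,kind):
    h,s,b=v.hsv[...,0],v.hsv[...,1],v.hsv[...,2];t=v.c=='top'
    if kind=='metal': return fill(drop_big(s<(62 if t else 38)))
    if kind=='brown': return fill(drop_big((s>(125 if t else 90))&(b<(190 if t else 180))))
    if kind=='wood': return fill((s>45)&(h>8)&(h<35))
E
python3 a.py
```

```text
tall_square ['top', 'scene'] [539.7 353.9] 16.5 0.757
tall_square ['top'] [539.7 353.8] 16.5 0.036
tall_square ['scene'] [571.5 336.9] -18.8 0.694
mid_square ['top', 'scene'] [425.8 336.3] -16.4 0.752
mid_square ['top'] [425.8 336.2] 73.6 0.031
mid_square ['scene'] [454.  318.5] -11.6 0.713
low_square ['top', 'scene'] [573.6 119.1] -69.1 0.174
low_square ['top'] [575.8 119.7] 20.3 0.033
low_square ['scene'] [571.  121.6] 21.7 0.062
wedge ['top', 'scene'] [551.5 239.2] -11.3 0.184
wedge ['top'] [552.6 238.9] -11.4 0.024
wedge ['scene'] [549.4 243.3] -13.7 0.122
tall_round ['top', 'scene'] [453.9  96.4] 3.6 0.695
tall_round ['top'] [453.9  96.5] 3.7 0.034
tall_round ['scene'] [477.6  84.7] 1.2 0.654
mid_round ['top', 'scene'] [440.4 211.2] 5.0 0.729
mid_round ['top'] [440.2 211. ] 5.6 0.037
mid_round ['scene'] [448.7 181.2] 20.5 0.685
tray ['top', 'scene'] [ 550.7 -257.3] -9.6 0.045
tray ['top'] [ 551.5 -257.4] -9.7 0.008
tray ['scene'] [ 547.  -256.3] -9.4 0.021
```

```bash
cat > go.py <<'E'
import sys,numpy as np
from plant import get_state
from scipy.spatial.transform import Rotation as R
# go.py x y z jaw [maxstep]  (mm, deg): prints rows
def main():
    a=[float(v) for v in sys.argv[1:]];tgt=np.array(a[:3]);step=a[4] if len(a)>4 else 38
    s=get_state();p=np.array(s["tool_pos"])*1e3;r=R.from_quat(s["eef_rot"]);m=r.as_matrix()
    jaw=np.degrees(np.arctan2(m[1,1],m[0,1]));J=a[3]
    tilt=np.degrees(np.arccos(-m[2,2]))
    print("t %.2f p %s jaw %.1f tilt %.2f F %s open %.1f j7 %.2f"%(s["clock"],np.round(p,1),jaw,tilt,np.round(s["contact_force"],1),s["opening"]*88,s["q"][6]))
    d=tgt-p;dj=J-jaw
    n=max(1,int(np.ceil(max(np.abs(d).max()/step,np.linalg.norm(d)/41,abs(dj)/7))))
    rd=R.align_vectors([[0,0,-1]],[m[:,2]])[0].as_rotvec(degrees=True)
    tb=m.T@rd
    print("d",np.round(d,1),"dj %.1f n %d tiltfix(tool) %s"%(dj,n,np.round(tb,2)))
    for i in range(n):
        y=np.radians(jaw+dj*i/n);X=np.array([-np.sin(y),np.cos(y),0])  # tool x for z down: y x z
        Y=np.array([np.cos(y),np.sin(y),0]);X=np.cross(Y,[0,0,-1]);dd=d/n
        print([round(float(v),1) for v in (dd@X,dd@Y,-dd[2],0,0,-dj/n)],end=",\n" if i%5==4 else ",")
    print()
main()
E
python3 go.py 537.8 354.3 150 106.5
```

```text
t 1.40 p [222.9 583.9 238.8] jaw 69.1 tilt 0.01 F [-0.1 -0.1 -0.5] open 87.8 j7 -0.22
d [ 314.9 -229.6  -88.8] dj 37.4 n 10 tiltfix(tool) [ 0.01 -0.    0.  ]
[-37.6, -10.2, 8.9, 0.0, 0.0, -3.7],[-36.9, -12.7, 8.9, 0.0, 0.0, -3.7],[-36.0, -15.0, 8.9, 0.0, 0.0, -3.7],[-34.9, -17.3, 8.9, 0.0, 0.0, -3.7],[-33.7, -19.6, 8.9, 0.0, 0.0, -3.7],
[-32.3, -21.7, 8.9, 0.0, 0.0, -3.7],[-30.9, -23.8, 8.9, 0.0, 0.0, -3.7],[-29.2, -25.8, 8.9, 0.0, 0.0, -3.7],[-27.5, -27.6, 8.9, 0.0, 0.0, -3.7],[-25.6, -29.3, 8.9, 0.0, 0.0, -3.7],
```

```bash
python3 -m creep '[-37,-10,4,0,0,-3.7,-37,-13,4,0,0,-3.7,-36,-15,4,0,0,-3.7,-35,-17,4,0,0,-3.7,-34,-20,4,0,0,-3.7]' 88
python3 go.py 537.8 354.3 150 106.5
```

```text
clock: 1.82
tool_pos: [0.3729, 0.4784, 0.2182]
eef_rot: [0.002, 1.0, 0.006, -0.003]
contact_force: [0.8, 1.1, 0.3]
opening: 1.0
t 1.82 p [372.9 478.4 218.2] jaw 89.8 tilt 0.77 F [0.8 1.1 0.3] open 88.0 j7 0.34
d [ 164.9 -124.1  -68.2] dj 16.7 n 6 tiltfix(tool) [ 0.66 -0.4   0.  ]
[-27.5, -20.6, 11.4, 0.0, 0.0, -2.8],[-26.5, -21.9, 11.4, 0.0, 0.0, -2.8],[-25.4, -23.2, 11.4, 0.0, 0.0, -2.8],[-24.3, -24.4, 11.4, 0.0, 0.0, -2.8],[-23.1, -25.5, 11.4, 0.0, 0.0, -2.8],
[-21.8, -26.6, 11.4, 0.0, 0.0, -2.8],
```

```bash
python3 -m creep '[-28,-21,11,0.6,-0.4,-2.8,-26,-22,11,0,0,-2.8,-25,-23,11,0,0,-2.8,-24,-24,11,0,0,-2.8,-23,-26,11,0,0,-2.8]'
python3 go.py 537.8 354.3 150 106.5
```

```text
clock: 2.23
tool_pos: [0.5194, 0.3696, 0.1629]
eef_rot: [-0.126, 0.992, 0.002, 0.003]
contact_force: [0.3, -0.8, -0.3]
opening: 1.003
t 2.23 p [519.4 369.6 162.9] jaw 104.5 tilt 0.41 F [ 0.3 -0.8 -0.3] open 88.3 j7 0.79
d [ 18.4 -15.3 -12.9] dj 2.0 n 1 tiltfix(tool) [0.18 0.36 0.  ]
[-14.0, -19.4, 12.9, 0.0, 0.0, -2.0],
```

```bash
python3 -m creep '[-14,-19,13,0.2,0.4,-2,0,0,0,0,0,0]'
python3 go.py 537.8 354.3 50 106.5;python3 - <<'E'
from h import *
for c in("scene","top"): 
  v=View(c);u=v.proj([[.5378,.3543,.06]])[0].astype(int)
  cv2.imwrite(f'pics/g1{c}.png',cv2.cvtColor(cv2.resize(v.im[u[1]-60:u[1]+60,u[0]-60:u[0]+60],None,fx=5,fy=5),cv2.COLOR_RGB2BGR))
E
```

```text
clock: 2.4
tool_pos: [0.5463, 0.3439, 0.1466]
eef_rot: [-0.139, 0.99, -0.004, 0.001]
contact_force: [0.5, -0.6, -0.6]
opening: 1.001
t 2.40 p [546.3 343.9 146.6] jaw 105.9 tilt 0.51 F [ 0.5 -0.6 -0.6] open 88.1 j7 0.86
d [ -8.5  10.4 -96.6] dj 0.6 n 3 tiltfix(tool) [-0.51 -0.01  0.  ]
[1.8, 4.1, 32.2, 0.0, 0.0, -0.2],[1.8, 4.1, 32.2, 0.0, 0.0, -0.2],[1.7, 4.1, 32.2, 0.0, 0.0, -0.2],
```

View pics/g1scene.png

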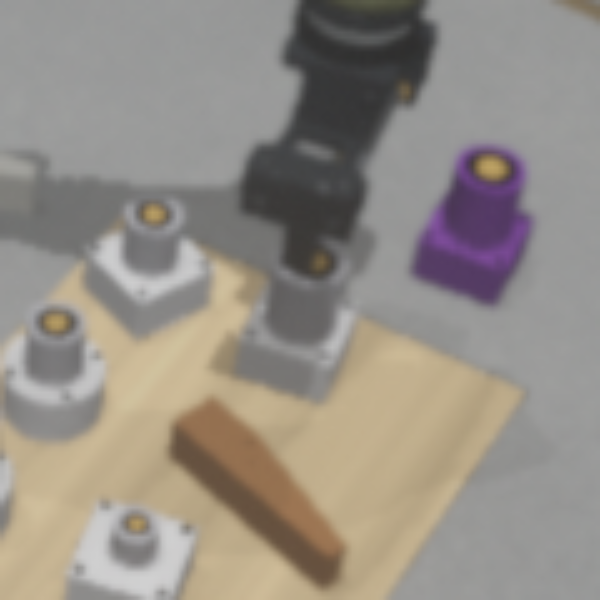

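```bash
python3 -m creep '[5,12,5,-0.5,0,-0.6,0,0,0,0,0,0]'
python3 go.py 537.8 354.3 50 106.5
```

```text
clock: 2.67
tool_pos: [0.5316, 0.3636, 0.1446]
eef_rot: [-0.147, 0.989, 0.005, -0.0]
contact_force: [-0.4, 0.9, -0.2]
opening: 1.002
t 2.67 p [531.6 363.6 144.6] jaw 106.9 tilt 0.58 F [-0.4  0.9 -0.2] open 88.2 j7 0.84
d [  6.2  -9.3 -94.6] dj -0.4 n 3 tiltfix(tool) [0.57 0.06 0.  ]
[-1.1, -3.6, 31.5, 0.0, 0.0, 0.1],[-1.1, -3.6, 31.5, 0.0, 0.0, 0.1],[-1.1, -3.6, 31.5, 0.0, 0.0, 0.1],
```

```bash
python3 -m creep '[0,0,0,0,0,0,0,0,0,0,0,0]'
python3 go.py 537.8 354.3 50 106.5
```

```text
clock: 2.83
tool_pos: [0.5282, 0.3679, 0.1457]
eef_rot: [-0.15, 0.989, 0.006, -0.0]
contact_force: [-0.7, -0.0, 0.6]
opening: 0.996
t 2.83 p [528.2 367.9 145.7] jaw 107.3 tilt 0.73 F [-0.7 -0.   0.6] open 87.7 j7 0.84
d [  9.6 -13.6 -95.7] dj -0.8 n 3 tiltfix(tool) [ 0.73  0.06 -0.  ]
[-1.7, -5.3, 31.9, 0.0, 0.0, 0.3],[-1.7, -5.3, 31.9, 0.0, 0.0, 0.3],[-1.7, -5.3, 31.9, 0.0, 0.0, 0.3],
```

```bash
python3 -m creep '[-2,-7,20,0.7,0,0.4,-1,-3,20,0,0,0.2,0,0,5,0,0,0,0,0,0,0,0,0]'
python3 go.py 537.8 354.3 50 106.5
```

```text
clock: 3.17
tool_pos: [0.5317, 0.366, 0.1029]
eef_rot: [-0.149, 0.989, 0.003, 0.003]
contact_force: [-0.5, 0.7, 0.2]
opening: 0.995
t 3.17 p [531.7 366.  102.9] jaw 107.1 tilt 0.45 F [-0.5  0.7  0.2] open 87.6 j7 0.82
d [  6.1 -11.7 -52.9] dj -0.6 n 2 tiltfix(tool) [ 0.28  0.36 -0.  ]
[-1.2, -6.5, 26.5, 0.0, 0.0, 0.3],[-1.2, -6.5, 26.5, 0.0, 0.0, 0.3],
```

```bash
python3 -m creep '[-1,-12,0,0.3,0.3,0.6,0,0,0,0,0,0,0,0,0,0,0,0]'
python3 go.py 537.8 354.3 50 106.5
```

```text
clock: 3.42
tool_pos: [0.536, 0.3559, 0.1049]
eef_rot: [-0.145, 0.989, 0.0, 0.001]
contact_force: [-0.7, 1.1, -0.0]
opening: 1.003
t 3.42 p [536.  355.9 104.9] jaw 106.6 tilt 0.12 F [-0.7  1.1 -0. ] open 88.3 j7 0.82
d [  1.8  -1.6 -54.9] dj -0.1 n 2 tiltfix(tool) [0.03 0.11 0.  ]
[-0.6, -1.0, 27.5, 0.0, 0.0, 0.1],[-0.6, -1.0, 27.5, 0.0, 0.0, 0.1],
```

Good pattern: the pose settles when zero rows follow. Descend, decelerating.

```bash
python3 -m creep '[-1,-1,25,0,0.1,0,-1,-1,20,0,0,0,0,0,6,0,0,0,0,0,0,0,0,0,0,0,0,0,0,0]'
python3 go.py 537.8 354.3 50 106.5
```

```text
clock: 3.83
tool_pos: [0.5425, 0.3563, 0.058]
eef_rot: [-0.143, 0.99, 0.003, 0.004]
contact_force: [-0.1, -0.3, -0.3]
opening: 0.997
t 3.83 p [542.5 356.3  58. ] jaw 106.5 tilt 0.58 F [-0.1 -0.3 -0.3] open 87.7 j7 0.80
d [-4.7 -2.  -8. ] dj 0.0 n 1 tiltfix(tool) [0.24 0.53 0.  ]
[5.0, -0.5, 8.0, 0.0, 0.0, -0.0],
```

```bash
python3 -m creep '[6,-1,9,0.2,0.5,0,0,0,0,0,0,0,0,0,0,0,0,0]'
python3 go.py 537.8 354.3 50 106.5;python3 - <<'E'
from h import *
for c in("scene",): 
  v=View(c);u=v.proj([[.5378,.3543,.06]])[0].astype(int)
  cv2.imwrite(f'pics/g2{c}.png',cv2.cvtColor(cv2.resize(v.im[u[1]-60:u[1]+60,u[0]-60:u[0]+60],None,fx=5,fy=5,interpolation=cv2.INTER_CUBIC),cv2.COLOR_RGB2BGR))
E
```

```text
clock: 4.08
tool_pos: [0.5377, 0.3547, 0.051]
eef_rot: [-0.143, 0.99, 0.001, 0.001]
contact_force: [-0.1, 0.4, 0.0]
opening: 1.001
t 4.08 p [537.7 354.7  51. ] jaw 106.5 tilt 0.23 F [-0.1  0.4  0. ] open 88.1 j7 0.79
d [ 0.1 -0.4 -1. ] dj 0.0 n 1 tiltfix(tool) [0.12 0.19 0.  ]
[-0.0, -0.4, 1.0, 0.0, 0.0, -0.0],
```

View pics/g2scene.png

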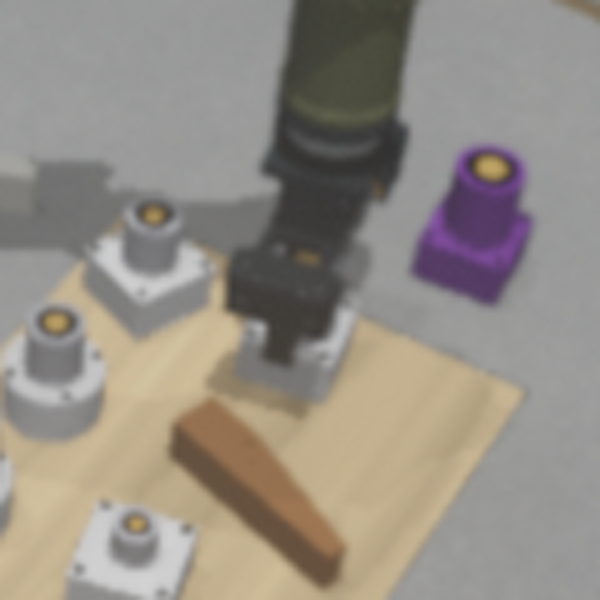

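The fingers straddle the tall neck (centre of crop). Close with 30 N.

```bash
python3 -m creep '[0,0,0,0,0,0,0,0,0,0,0,0,0,0,0,0,0,0,0,0,0,0,0,0]' 30 35
python3 go.py 537.8 354.3 50 106.5
python3 -m creep '[0,0,0,0,0,0,0,0,0,0,0,0,0,0,0,0,0,0,0,0,0,0,0,0]'
python3 go.py 537.8 354.3 200 106.5
```

```text
clock: 4.47
tool_pos: [0.5378, 0.3551, 0.0521]
eef_rot: [-0.143, 0.99, 0.002, 0.002]
contact_force: [0.2, 0.3, -0.2]
opening: 0.718
t 4.47 p [537.8 355.1  52.1] jaw 106.5 tilt 0.30 F [ 0.2  0.3 -0.2] open 63.2 j7 0.79
d [ 0.  -0.8 -2.1] dj 0.0 n 1 tiltfix(tool) [0.16 0.25 0.  ]
[0.2, -0.8, 2.1, 0.0, 0.0, -0.0],
clock: 4.8
tool_pos: [0.538, 0.3546, 0.0523]
eef_rot: [-0.143, 0.99, 0.001, 0.002]
contact_force: [0.2, 0.4, 0.5]
opening: 0.561
t 4.80 p [538.  354.6  52.3] jaw 106.5 tilt 0.28 F [0.2 0.4 0.5] open 49.3 j7 0.79
d [ -0.2  -0.3 147.7] dj 0.0 n 4 tiltfix(tool) [0.1  0.26 0.  ]
[0.1, -0.1, -36.9, 0.0, 0.0, -0.0],[0.1, -0.1, -36.9, 0.0, 0.0, -0.0],[0.1, -0.1, -36.9, 0.0, 0.0, -0.0],[0.1, -0.1, -36.9, 0.0, 0.0, -0.0],
```

```bash
python3 -m creep '[0,0,-10,0.1,0.2,0,0,0,-25,0,0,0,0,0,-36,0,0,0,0,0,-36,0,0,0,0,0,-25,0,0,0]'
python3 go.py 622 -269 200 80.4
```

```text
clock: 5.22
tool_pos: [0.5319, 0.3498, 0.1805]
eef_rot: [-0.144, 0.989, -0.006, -0.01]
contact_force: [-0.1, 0.4, -3.7]
opening: 0.561
t 5.22 p [531.9 349.8 180.5] jaw 106.6 tilt 1.35 F [-0.1  0.4 -3.7] open 49.4 j7 0.88
d [  90.1 -618.8   19.5] dj -26.2 n 17 tiltfix(tool) [-0.49 -1.25 -0.  ]
[5.3, -36.4, -1.1, 0.0, 0.0, 1.5],[4.3, -36.5, -1.1, 0.0, 0.0, 1.5],[3.3, -36.6, -1.1, 0.0, 0.0, 1.5],[2.4, -36.7, -1.1, 0.0, 0.0, 1.5],[1.4, -36.8, -1.1, 0.0, 0.0, 1.5],
[0.4, -36.8, -1.1, 0.0, 0.0, 1.5],[-0.6, -36.8, -1.1, 0.0, 0.0, 1.5],[-1.6, -36.8, -1.1, 0.0, 0.0, 1.5],[-2.6, -36.7, -1.1, 0.0, 0.0, 1.5],[-3.6, -36.6, -1.1, 0.0, 0.0, 1.5],
[-4.5, -36.5, -1.1, 0.0, 0.0, 1.5],[-5.5, -36.4, -1.1, 0.0, 0.0, 1.5],[-6.5, -36.2, -1.1, 0.0, 0.0, 1.5],[-7.5, -36.0, -1.1, 0.0, 0.0, 1.5],[-8.4, -35.8, -1.1, 0.0, 0.0, 1.5],
[-9.4, -35.6, -1.1, 0.0, 0.0, 1.5],[-10.4, -35.3, -1.1, 0.0, 0.0, 1.5],
```

```bash
python3 -m creep '[3,-12,-5,-0.5,-1.2,0.5,4,-22,-4,0,0,1.3,3,-30,-2,0,0,1.4,2,-30,-2,0,0,1.4,2,-30,-2,0,0,1.4]'
python3 -m creep '[0,-32,0,0,0,1.4,0,-32,0,0,0,1.4,0,-32,0,0,0,1.4,-1,-32,0,0,0,1.4,-2,-32,0,0,0,1.4]'
python3 go.py 622 -269 200 80.4
```

```text
clock: 5.63
tool_pos: [0.5469, 0.2364, 0.2046]
eef_rot: [-0.098, 0.995, 0.009, 0.004]
contact_force: [0.7, 0.5, -3.3]
opening: 0.56
clock: 6.05
tool_pos: [0.5706, 0.0716, 0.2036]
eef_rot: [-0.036, 0.999, 0.009, 0.001]
contact_force: [0.9, 0.4, -3.5]
opening: 0.558
t 6.05 p [570.6  71.6 203.6] jaw 94.2 tilt 1.00 F [ 0.9  0.4 -3.5] open 49.1 j7 1.11
d [  51.4 -340.6   -3.6] dj -13.8 n 9 tiltfix(tool) [ 0.99  0.17 -0.  ]
[-2.9, -38.2, 0.4, 0.0, 0.0, 1.5],[-4.0, -38.1, 0.4, 0.0, 0.0, 1.5],[-5.0, -38.0, 0.4, 0.0, 0.0, 1.5],[-6.0, -37.8, 0.4, 0.0, 0.0, 1.5],[-7.0, -37.6, 0.4, 0.0, 0.0, 1.5],
[-8.0, -37.4, 0.4, 0.0, 0.0, 1.5],[-9.0, -37.2, 0.4, 0.0, 0.0, 1.5],[-10.0, -37.0, 0.4, 0.0, 0.0, 1.5],[-11.0, -36.7, 0.4, 0.0, 0.0, 1.5],
```

```bash
python3 -m creep '[-3,-34,0,0.8,0.2,1.4,-4,-34,0,0.2,0,1.4,-4,-34,0,0,0,1.4,-5,-34,0,0,0,1.4,-5,-34,0,0,0,1.4]'
python3 -m creep '[-6,-34,0,0,0,1.4,-7,-34,0,0,0,1.2,-6,-25,0,0,0,1,-3,-12,0,0,0,0.5,0,0,0,0,0,0]'
python3 go.py 622 -269 200 80.4
```

```text
clock: 6.47
tool_pos: [0.5923, -0.1056, 0.2035]
eef_rot: [0.026, 1.0, -0.0, -0.004]
contact_force: [0.4, 0.1, -3.9]
opening: 0.559
clock: 6.88
tool_pos: [0.6012, -0.229, 0.2029]
eef_rot: [0.071, 0.997, -0.003, -0.007]
contact_force: [-0.3, -0.3, -4.7]
opening: 0.557
t 6.88 p [ 601.2 -229.   202.9] jaw 81.9 tilt 0.89 F [-0.3 -0.3 -4.7] open 49.1 j7 1.43
d [ 20.8 -40.   -2.9] dj -1.5 n 2 tiltfix(tool) [-0.45 -0.77 -0.  ]
[-13.1, -18.3, 1.4, 0.0, 0.0, 0.7],[-13.4, -18.1, 1.4, 0.0, 0.0, 0.7],
```

```bash
python3 -m creep '[-13,-18,4,-0.4,-0.7,0.7,-13,-18,6,0,0,0.7,-6,-6,8,0,0,0.3,0,0,4,0,0,0,0,0,0,0,0,0]'
python3 go.py 622 -269 200 80.4
```

```text
clock: 7.3
tool_pos: [0.6265, -0.2647, 0.1792]
eef_rot: [0.081, 0.997, 0.005, -0.003]
contact_force: [0.3, 0.9, -4.1]
opening: 0.558
t 7.30 p [ 626.5 -264.7  179.2] jaw 80.7 tilt 0.64 F [ 0.3  0.9 -4.1] open 49.1 j7 1.47
d [-4.5 -4.3 20.8] dj -0.3 n 1 tiltfix(tool) [ 0.52 -0.38 -0.  ]
[3.8, -5.0, -20.8, 0.0, 0.0, 0.3],
```

```bash
python3 -m creep '[6,-5,25,0.5,-0.4,0.3,0,0,8,0,0,0,0,0,0,0,0,0,0,0,0,0,0,0]'
python3 go.py 620.3 -268.9 62 80.4; python3 - <<'E'
from h import *
for c in("scene","top"): 
  v=View(c);u=v.proj([[.5493,-.2569,.06]])[0].astype(int)
  cv2.imwrite(f'pics/g3{c}.png',cv2.cvtColor(cv2.resize(v.im[u[1]-70:u[1]+70,u[0]-70:u[0]+70],None,fx=4,fy=4,interpolation=cv2.INTER_CUBIC),cv2.COLOR_RGB2BGR))
E
```

```text
clock: 7.63
tool_pos: [0.62, -0.2579, 0.1462]
eef_rot: [0.078, 0.997, 0.004, -0.001]
contact_force: [-0.1, -0.4, -4.4]
opening: 0.562
t 7.63 p [ 620.  -257.9  146.2] jaw 81.1 tilt 0.43 F [-0.1 -0.4 -4.4] open 49.4 j7 1.45
d [  0.3 -11.  -84.2] dj -0.7 n 3 tiltfix(tool) [ 0.41 -0.13 -0.  ]
[-0.7, -3.6, 28.1, 0.0, 0.0, 0.2],[-0.7, -3.6, 28.1, 0.0, 0.0, 0.2],[-0.7, -3.6, 28.1, 0.0, 0.0, 0.2],
```

View pics/g3scene.png

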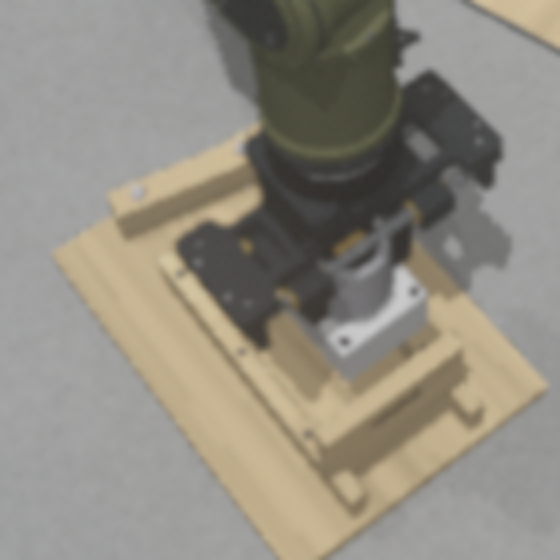

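View pics/g3top.png

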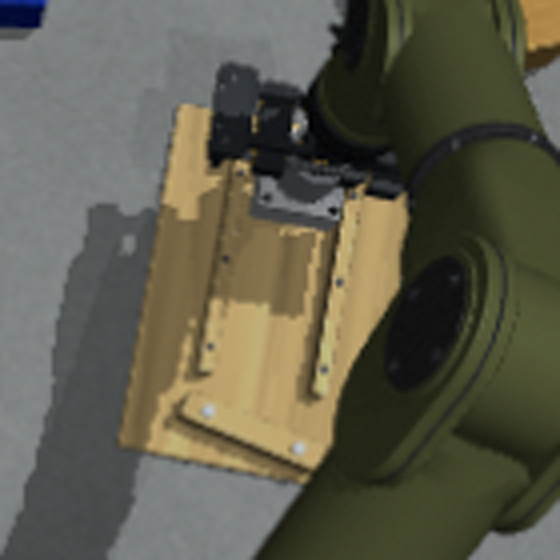

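```bash
python3 -m creep '[-1,-12,0,0.4,-0.1,0.7,0,0,0,0,0,0,0,0,0,0,0,0]'
python3 go.py 618.3 -268.5 62 80.4
```

```text
clock: 7.98
tool_pos: [0.6224, -0.2711, 0.1497]
eef_rot: [0.084, 0.996, -0.001, 0.004]
contact_force: [0.8, 0.9, -4.3]
opening: 0.557
t 7.98 p [ 622.4 -271.1  149.7] jaw 80.3 tilt 0.41 F [ 0.8  0.9 -4.3] open 49.0 j7 1.45
d [ -4.1   2.6 -87.7] dj 0.1 n 3 tiltfix(tool) [-0.05  0.41  0.  ]
[1.5, 0.6, 29.2, 0.0, 0.0, -0.0],[1.5, 0.6, 29.2, 0.0, 0.0, -0.0],[1.5, 0.6, 29.2, 0.0, 0.0, -0.0],
```

```bash
python3 -m creep '[4,1,10,0,0.4,0,1,0,25,0,0,0,0,0,10,0,0,0,0,0,0,0,0,0,0,0,0,0,0,0]'
python3 go.py 618.3 -268.5 62 80.4
python3 - <<'E'
from h import *
v=View("scene");u=v.proj([[.5493,-.2569,.06]])[0].astype(int)
cv2.imwrite(f'pics/g4.png',cv2.cvtColor(cv2.resize(v.im[u[1]-30:u[1]+70,u[0]-40:u[0]+70],None,fx=5,fy=5,interpolation=cv2.INTER_CUBIC),cv2.COLOR_RGB2BGR))
E
```

```text
clock: 8.4
tool_pos: [0.6181, -0.271, 0.1039]
eef_rot: [0.086, 0.996, -0.001, 0.001]
contact_force: [0.1, 0.7, -3.2]
opening: 0.56
t 8.40 p [ 618.1 -271.   103.9] jaw 80.2 tilt 0.18 F [ 0.1  0.7 -3.2] open 49.3 j7 1.43
d [  0.2   2.5 -41.9] dj 0.2 n 2 tiltfix(tool) [-0.11  0.14  0.  ]
[0.1, 1.3, 21.0, 0.0, 0.0, -0.1],[0.1, 1.3, 21.0, 0.0, 0.0, -0.1],
```

View pics/g4.png

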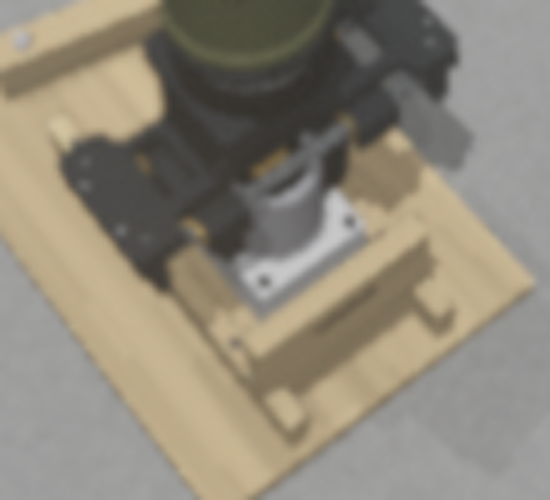

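```bash
python3 -m creep '[0,2,12,-0.1,0.1,0,0,0,16,0,0,0,0,0,7,0,0,0,0,0,0,0,0,0,0,0,0,0,0,0]'
python3 go.py 618.3 -268.5 59 80.4
```

```text
clock: 8.87
tool_pos: [0.6212, -0.2688, 0.0693]
eef_rot: [0.086, 0.996, -0.0, 0.003]
contact_force: [0.5, 0.7, -3.2]
opening: 0.559
t 8.87 p [ 621.2 -268.8   69.3] jaw 80.2 tilt 0.36 F [ 0.5  0.7 -3.2] open 49.2 j7 1.41
d [ -2.9   0.3 -10.3] dj 0.2 n 1 tiltfix(tool) [ 0.    0.36 -0.  ]
[2.9, -0.2, 10.3, 0.0, 0.0, -0.2],
```

```bash
python3 -m creep '[1,0,8,0,0.3,0,0,0,2,0,0,0,0,0,2,0,0,0,0,0,1,0,0,0,0,0,0,0,0,0]'
python3 go.py 618.3 -268.5 59 80.4
```

```text
clock: 9.28
tool_pos: [0.6219, -0.269, 0.0587]
eef_rot: [0.086, 0.996, -0.001, 0.002]
contact_force: [-0.5, -0.1, -3.7]
opening: 0.561
t 9.28 p [ 621.9 -269.    58.7] jaw 80.2 tilt 0.24 F [-0.5 -0.1 -3.7] open 49.4 j7 1.40
d [-3.6  0.5  0.3] dj 0.2 n 1 tiltfix(tool) [-0.04  0.24  0.  ]
[3.6, -0.1, -0.3, 0.0, 0.0, -0.2],
```

```bash
python3 -m creep '[0,0,2,0,0.2,0,0,0,1,0,0,0,0,0,0,0,0,0]'; python3 -m creep '[0,0,1,0,0,0,0,0,0,0,0,0]'

```

```text
clock: 9.53
tool_pos: [0.6227, -0.2693, 0.0586]
eef_rot: [0.086, 0.996, -0.001, 0.001]
contact_force: [0.2, 0.7, -4.0]
opening: 0.564
clock: 9.7
tool_pos: [0.6231, -0.2695, 0.0583]
eef_rot: [0.086, 0.996, -0.001, 0.002]
contact_force: [-0.5, 0.3, -4.4]
opening: 0.559
```

```bash
python3 -m creep '[0,0,4,0,0,0]'; python3 -m creep '[0,0,3,0,0,0]'; python3 -m creep '[0,0,3,0,0,0]'

```

```text
clock: 9.78
tool_pos: [0.6233, -0.2696, 0.0579]
eef_rot: [0.087, 0.996, -0.001, 0.002]
contact_force: [-15.0, 3.8, 45.2]
opening: 0.563
clock: 9.87
tool_pos: [0.6233, -0.2696, 0.058]
eef_rot: [0.087, 0.996, -0.002, 0.002]
contact_force: [-7.2, 1.6, 16.9]
opening: 0.559
clock: 9.95
tool_pos: [0.6233, -0.2696, 0.058]
eef_rot: [0.087, 0.996, -0.002, 0.002]
contact_force: [-8.7, 2.1, 19.2]
opening: 0.556
```

```bash
python3 -m creep '[0,0,-0.5,0,0,0]'; python3 -m creep '[-3,0,-0.5,0,0,0]'; python3 -m creep '[-3,0,0,0,0,0]'

```

```text
clock: 10.03
tool_pos: [0.6234, -0.2695, 0.0594]
eef_rot: [0.087, 0.996, -0.002, 0.002]
contact_force: [0.7, -0.5, -3.9]
opening: 0.55
clock: 10.12
tool_pos: [0.6256, -0.2701, 0.06]
eef_rot: [0.087, 0.996, -0.002, 0.001]
contact_force: [-8.9, 1.4, -0.0]
opening: 0.559
clock: 10.2
tool_pos: [0.6257, -0.2703, 0.0591]
eef_rot: [0.087, 0.996, -0.002, -0.002]
contact_force: [-8.9, 2.1, -0.0]
opening: 0.558
```

```bash
python3 -m creep '[0,0,1.5,0,0,0]'; python3 -m creep '[0,0,1,0,0,0]';python3 -m creep '[0,0,0,0,0,0]'

```

```text
clock: 10.28
tool_pos: [0.6251, -0.2704, 0.0581]
eef_rot: [0.087, 0.996, -0.002, -0.003]
contact_force: [-5.5, 1.0, 19.8]
opening: 0.56
clock: 10.37
tool_pos: [0.6254, -0.2704, 0.0583]
eef_rot: [0.087, 0.996, -0.002, -0.003]
contact_force: [-4.5, 1.3, 12.7]
opening: 0.563
clock: 10.45
tool_pos: [0.6255, -0.2703, 0.0585]
eef_rot: [0.087, 0.996, -0.002, -0.003]
contact_force: [-1.2, 0.6, -3.6]
opening: 0.558
```

On the floor, at the headboard. Release fully, then rise.

```bash
python3 -m creep '[0,0,0,0,0,0,0,0,0,0,0,0,0,0,0,0,0,0,0,0,0,0,0,0,0,0,0,0,0,0]' 88
python3 -m creep '[0,0,-8,0,-0.2,0,0,0,-25,0,0,0,0,0,-35,0,0,0,0,0,-35,0,0,0,0,0,-20,0,0,0]'
python3 go.py 423.8 336.8 170 73.6
```

```text
clock: 10.87
tool_pos: [0.6288, -0.271, 0.0579]
eef_rot: [0.087, 0.996, -0.003, -0.0]
contact_force: [0.2, 0.5, 0.4]
opening: 0.912
clock: 11.28
tool_pos: [0.625, -0.269, 0.1801]
eef_rot: [0.086, 0.996, -0.001, -0.004]
contact_force: [0.8, -0.3, 0.9]
opening: 0.996
t 11.28 p [ 625.  -269.   180.1] jaw 80.1 tilt 0.51 F [ 0.8 -0.3  0.9] open 87.7 j7 1.46
d [-201.2  605.8  -10.1] dj -6.5 n 16 tiltfix(tool) [-0.16 -0.49  0.  ]
[18.9, 35.1, 0.6, 0.0, 0.0, 0.4],[19.2, 35.0, 0.6, 0.0, 0.0, 0.4],[19.4, 34.9, 0.6, 0.0, 0.0, 0.4],[19.6, 34.7, 0.6, 0.0, 0.0, 0.4],[19.9, 34.6, 0.6, 0.0, 0.0, 0.4],
[20.1, 34.4, 0.6, 0.0, 0.0, 0.4],[20.4, 34.3, 0.6, 0.0, 0.0, 0.4],[20.6, 34.2, 0.6, 0.0, 0.0, 0.4],[20.9, 34.0, 0.6, 0.0, 0.0, 0.4],[21.1, 33.9, 0.6, 0.0, 0.0, 0.4],
[21.3, 33.7, 0.6, 0.0, 0.0, 0.4],[21.6, 33.6, 0.6, 0.0, 0.0, 0.4],[21.8, 33.4, 0.6, 0.0, 0.0, 0.4],[22.1, 33.2, 0.6, 0.0, 0.0, 0.4],[22.3, 33.1, 0.6, 0.0, 0.0, 0.4],
[22.5, 32.9, 0.6, 0.0, 0.0, 0.4],
```

```bash
python3 -m creep '[19,35,0,0,-0.5,0.4,19,35,0,0,0,0.4,19,35,0,0,0,0.4,20,35,0,0,0,0.4,20,35,0,0,0,0.4]'
python3 -m creep '[20,34,0,0,0,0.4,20,34,0,0,0,0.4,20,34,0,0,0,0.4,21,34,0,0,0,0.4,21,34,0,0,0,0.4]'
python3 go.py 423.8 336.8 150 73.6
python3 - <<'E'
from h import *
v=View("scene","pics/s5.png")
E
```

```text
clock: 11.7
tool_pos: [0.5697, -0.0881, 0.1885]
eef_rot: [0.116, 0.993, -0.007, 0.014]
contact_force: [1.1, 0.8, -0.4]
opening: 0.998
clock: 12.12
tool_pos: [0.5101, 0.1099, 0.188]
eef_rot: [0.135, 0.991, -0.005, 0.018]
contact_force: [1.4, 0.5, -1.0]
opening: 0.999
t 12.12 p [510.1 109.9 188. ] jaw 74.4 tilt 2.14 F [ 1.4  0.5 -1. ] open 87.9 j7 0.68
d [-86.3 226.9 -38. ] dj -0.8 n 6 tiltfix(tool) [-0.3   2.12  0.  ]
[24.0, 32.6, 6.3, 0.0, 0.0, 0.1],[24.1, 32.5, 6.3, 0.0, 0.0, 0.1],[24.2, 32.5, 6.3, 0.0, 0.0, 0.1],[24.2, 32.4, 6.3, 0.0, 0.0, 0.1],[24.3, 32.3, 6.3, 0.0, 0.0, 0.1],
[24.4, 32.3, 6.3, 0.0, 0.0, 0.1],
```

View pics/s5.png

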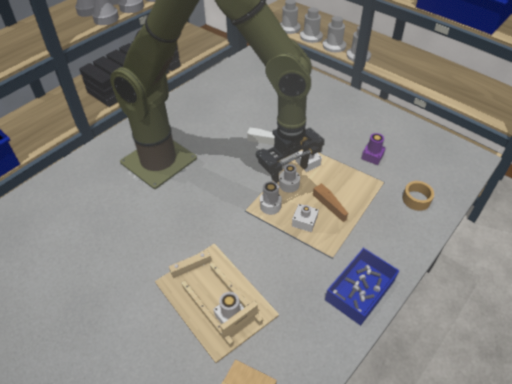

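```bash
python3 go.py 423.8 336.8 150 73.6
```

```text
t 12.17 p [507.1 122.4 188.3] jaw 75.3 tilt 1.94 F [-2.9  6.2  0.8] open 88.1 j7 0.68
d [-83.3 214.4 -38.3] dj -1.7 n 6 tiltfix(tool) [ 0.18  1.93 -0.  ]
[22.5, 31.0, 6.4, 0.0, 0.0, 0.3],[22.7, 30.9, 6.4, 0.0, 0.0, 0.3],[22.8, 30.8, 6.4, 0.0, 0.0, 0.3],[23.0, 30.7, 6.4, 0.0, 0.0, 0.3],[23.1, 30.6, 6.4, 0.0, 0.0, 0.3],
[23.3, 30.5, 6.4, 0.0, 0.0, 0.3],
```

```bash
python3 -m creep '[15,20,4,0.2,1,0,22,30,6,0,0.9,0.3,23,31,6,0,0,0.3,23,31,6,0,0,0.3,23,31,6,0,0,0.3]'
python3 go.py 423.8 336.8 150 73.6
```

```text
clock: 12.58
tool_pos: [0.444, 0.2917, 0.1624]
eef_rot: [0.141, 0.99, 0.001, 0.004]
contact_force: [1.1, 0.6, -0.5]
opening: 0.995
t 12.58 p [444.  291.7 162.4] jaw 73.7 tilt 0.51 F [ 1.1  0.6 -0.5] open 87.6 j7 0.37
d [-20.2  45.1 -12.4] dj -0.1 n 2 tiltfix(tool) [0.14 0.5  0.  ]
[16.0, 18.8, 6.2, 0.0, 0.0, 0.1],[16.0, 18.8, 6.2, 0.0, 0.0, 0.1],
```

```bash
python3 -m creep '[16,18,6,0,0.5,0,6,8,6,0,0,0,2,3,2,0,0,0,0,0,0,0,0,0,0,0,0,0,0,0]'
python3 go.py 423.8 336.8 50 73.6
```

```text
clock: 13.0
tool_pos: [0.4234, 0.3403, 0.1498]
eef_rot: [0.133, 0.991, 0.007, -0.0]
contact_force: [-0.1, -0.9, 0.1]
opening: 1.004
t 13.00 p [423.4 340.3 149.8] jaw 74.7 tilt 0.77 F [-0.1 -0.9  0.1] open 88.4 j7 0.31
d [  0.4  -3.5 -99.8] dj -1.1 n 3 tiltfix(tool) [ 0.75 -0.15  0.  ]
[-0.4, -1.1, 33.3, 0.0, 0.0, 0.4],[-0.4, -1.1, 33.3, 0.0, 0.0, 0.4],[-0.4, -1.1, 33.3, 0.0, 0.0, 0.4],
```

```bash
python3 -m creep '[0,-4,20,0.7,-0.1,1,0,0,25,0,0,0,0,0,20,0,0,0,0,0,0,0,0,0,0,0,0,0,0,0]'
python3 go.py 423.8 336.8 50 73.6
```

```text
clock: 13.42
tool_pos: [0.4299, 0.3302, 0.0868]
eef_rot: [0.148, 0.989, 0.001, 0.004]
contact_force: [-0.8, -0.2, 1.0]
opening: 0.998
t 13.42 p [429.9 330.2  86.8] jaw 73.0 tilt 0.43 F [-0.8 -0.2  1. ] open 87.8 j7 0.27
d [ -6.1   6.6 -36.8] dj 0.6 n 1 tiltfix(tool) [0.18 0.39 0.  ]
[7.8, 4.5, 36.8, 0.0, 0.0, -0.6],
```

```bash
python3 -m creep '[8,5,10,0.2,0.3,-0.5,0,0,18,0,0,0,0,0,7,0,0,0,0,0,0,0,0,0,0,0,0,0,0,0]'
python3 go.py 423.8 336.8 50 73.6
```

```text
clock: 13.83
tool_pos: [0.4269, 0.3379, 0.0544]
eef_rot: [0.145, 0.989, 0.002, 0.003]
contact_force: [-0.5, -0.8, -0.4]
opening: 1.001
t 13.83 p [426.9 337.9  54.4] jaw 73.3 tilt 0.39 F [-0.5 -0.8 -0.4] open 88.1 j7 0.25
d [-3.1 -1.1 -4.4] dj 0.3 n 1 tiltfix(tool) [0.28 0.28 0.  ]
[2.6, -2.0, 4.4, 0.0, 0.0, -0.3],
```

```bash
python3 -m creep '[4,-2,5,0.3,0.3,-0.3,0,0,0,0,0,0,0,0,0,0,0,0]'
python3 go.py 423.8 336.8 50 73.6
```

```text
clock: 14.08
tool_pos: [0.4227, 0.3381, 0.0508]
eef_rot: [0.142, 0.99, 0.001, 0.0]
contact_force: [-0.3, -0.1, -0.9]
opening: 0.998
t 14.08 p [422.7 338.1  50.8] jaw 73.6 tilt 0.10 F [-0.3 -0.1 -0.9] open 87.8 j7 0.25
d [ 1.1 -1.3 -0.8] dj -0.0 n 1 tiltfix(tool) [0.09 0.02 0.  ]
[-1.4, -0.9, 0.8, 0.0, 0.0, 0.0],
```

```bash
python3 -m creep '[-1,0,0,0,0,0,0,0,0,0,0,0,0,0,0,0,0,0,0,0,0,0,0,0,0,0,0,0,0,0]' 22 35
python3 -m creep '[0,0,0,0,0,0,0,0,0,0,0,0,0,0,0,0,0,0,0,0,0,0,0,0]'
python3 go.py 423.8 336.8 200 73.6
```

```text
clock: 14.5
tool_pos: [0.4243, 0.3382, 0.052]
eef_rot: [0.142, 0.99, 0.002, 0.001]
contact_force: [1.1, -0.1, 0.5]
opening: 0.643
clock: 14.83
tool_pos: [0.4241, 0.3376, 0.052]
eef_rot: [0.142, 0.99, 0.001, 0.001]
contact_force: [0.2, 1.0, 1.8]
opening: 0.444
t 14.83 p [424.1 337.6  52. ] jaw 73.6 tilt 0.13 F [0.2 1.  1.8] open 39.1 j7 0.25
d [ -0.3  -0.8 148. ] dj -0.0 n 4 tiltfix(tool) [ 0.12  0.07 -0.  ]
[0.0, -0.2, -37.0, 0.0, 0.0, 0.0],[0.0, -0.2, -37.0, 0.0, 0.0, 0.0],[0.0, -0.2, -37.0, 0.0, 0.0, 0.0],[0.0, -0.2, -37.0, 0.0, 0.0, 0.0],
```

```bash
python3 -m creep '[0,0,-10,0.1,0,0,0,0,-25,0,0,0,0,0,-36,0,0,0,0,0,-36,0,0,0,0,0,-25,0,0,0]'
python3 go.py 554.8 -257.8 190 80.4
```

```text
clock: 15.25
tool_pos: [0.4196, 0.3344, 0.1837]
eef_rot: [0.141, 0.99, -0.007, -0.005]
contact_force: [0.1, 0.5, -2.4]
opening: 0.446
t 15.25 p [419.6 334.4 183.7] jaw 73.7 tilt 0.96 F [ 0.1  0.5 -2.4] open 39.3 j7 0.31
d [ 135.2 -592.2    6.3] dj 6.7 n 16 tiltfix(tool) [-0.85 -0.46 -0.  ]
[-18.5, -33.2, -0.4, 0.0, 0.0, -0.4],[-18.2, -33.3, -0.4, 0.0, 0.0, -0.4],[-18.0, -33.4, -0.4, 0.0, 0.0, -0.4],[-17.8, -33.6, -0.4, 0.0, 0.0, -0.4],[-17.5, -33.7, -0.4, 0.0, 0.0, -0.4],
[-17.3, -33.8, -0.4, 0.0, 0.0, -0.4],[-17.0, -33.9, -0.4, 0.0, 0.0, -0.4],[-16.8, -34.1, -0.4, 0.0, 0.0, -0.4],[-16.5, -34.2, -0.4, 0.0, 0.0, -0.4],[-16.3, -34.3, -0.4, 0.0, 0.0, -0.4],
[-16.0, -34.4, -0.4, 0.0, 0.0, -0.4],[-15.8, -34.5, -0.4, 0.0, 0.0, -0.4],[-15.5, -34.7, -0.4, 0.0, 0.0, -0.4],[-15.3, -34.8, -0.4, 0.0, 0.0, -0.4],[-15.0, -34.9, -0.4, 0.0, 0.0, -0.4],
[-14.8, -35.0, -0.4, 0.0, 0.0, -0.4],
```

```bash
python3 -m creep '[-8,-15,0,-0.8,-0.5,0,-13,-24,0,0,0,-0.4,-18,-33,0,0,0,-0.4,-18,-33,0,0,0,-0.4,-18,-33,0,0,0,-0.4]'
python3 -m creep '[-17,-34,0,0,0,-0.4,-17,-34,0,0,0,-0.4,-17,-34,0,0,0,-0.4,-16,-34,0,0,0,-0.4,-16,-34,0,0,0,-0.4]'
python3 go.py 554.8 -257.8 190 80.4
```

```text
clock: 15.67
tool_pos: [0.4561, 0.1928, 0.1928]
eef_rot: [0.117, 0.993, 0.011, 0.006]
contact_force: [1.3, -0.7, -2.8]
opening: 0.45
clock: 16.08
tool_pos: [0.4994, -0.0001, 0.1921]
eef_rot: [0.097, 0.995, 0.011, 0.006]
contact_force: [0.6, 0.3, -2.6]
opening: 0.445
t 16.08 p [ 4.994e+02 -1.000e-01  1.921e+02] jaw 78.9 tilt 1.41 F [ 0.6  0.3 -2.6] open 39.2 j7 0.96
d [  55.4 -257.7   -2.1] dj 1.5 n 7 tiltfix(tool) [ 1.29  0.56 -0.  ]
[-14.9, -34.6, 0.3, 0.0, 0.0, -0.2],[-14.7, -34.7, 0.3, 0.0, 0.0, -0.2],[-14.6, -34.7, 0.3, 0.0, 0.0, -0.2],[-14.5, -34.8, 0.3, 0.0, 0.0, -0.2],[-14.3, -34.8, 0.3, 0.0, 0.0, -0.2],
[-14.2, -34.9, 0.3, 0.0, 0.0, -0.2],[-14.1, -34.9, 0.3, 0.0, 0.0, -0.2],
```

```bash
python3 -m creep '[-15,-35,0,0.8,0.3,-0.2,-15,-35,0,0.5,0.3,-0.2,-15,-35,0,0,0,-0.2,-14,-35,0,0,0,-0.2,-14,-35,0,0,0,-0.2]'
python3 -m creep '[-12,-28,0,0,0,-0.2,-8,-18,0,0,0,0,-4,-8,0,0,0,0,0,0,0,0,0,0,0,0,0,0,0,0]'
python3 go.py 554.8 -257.8 130 80.4
```

```text
clock: 16.5
tool_pos: [0.5366, -0.1961, 0.1933]
eef_rot: [0.088, 0.996, -0.001, -0.002]
contact_force: [0.8, 0.7, -2.8]
opening: 0.443
clock: 16.92
tool_pos: [0.5471, -0.2692, 0.1937]
eef_rot: [0.095, 0.996, -0.004, -0.003]
contact_force: [-0.7, 0.3, -3.0]
opening: 0.445
t 16.92 p [ 547.1 -269.2  193.7] jaw 79.1 tilt 0.64 F [-0.7  0.3 -3. ] open 39.1 j7 1.44
d [  7.7  11.4 -63.7] dj 1.3 n 2 tiltfix(tool) [-0.54 -0.34 -0.  ]
[-2.7, 6.3, 31.8, 0.0, 0.0, -0.6],[-2.8, 6.3, 31.8, 0.0, 0.0, -0.6],
```

```bash
python3 -m creep '[-3,12,15,-0.5,-0.3,-1.2,0,0,10,0,0,0,0,0,0,0,0,0,0,0,0,0,0,0]'
python3 go.py 554.8 -257.8 60 80.4
```

```text
clock: 17.25
tool_pos: [0.5517, -0.2503, 0.1685]
eef_rot: [0.08, 0.997, 0.002, -0.001]
contact_force: [0.1, -0.2, -2.8]
opening: 0.444
t 17.25 p [ 551.7 -250.3  168.5] jaw 80.9 tilt 0.25 F [ 0.1 -0.2 -2.8] open 39.1 j7 1.42
d [   3.1   -7.5 -108.5] dj -0.5 n 3 tiltfix(tool) [ 0.17 -0.19  0.  ]
[-1.4, -2.3, 36.2, 0.0, 0.0, 0.2],[-1.4, -2.3, 36.2, 0.0, 0.0, 0.2],[-1.4, -2.3, 36.2, 0.0, 0.0, 0.2],
```

```bash
python3 -m creep '[-2,-7,20,0.2,-0.2,0.5,0,0,25,0,0,0,0,0,8,0,0,0,0,0,0,0,0,0,0,0,0,0,0,0]'
python3 go.py 554.8 -257.8 60 80.4
```

```text
clock: 17.67
tool_pos: [0.5545, -0.254, 0.1175]
eef_rot: [0.082, 0.997, -0.001, 0.001]
contact_force: [-0.2, -0.1, -2.6]
opening: 0.443
t 17.67 p [ 554.5 -254.   117.5] jaw 80.6 tilt 0.18 F [-0.2 -0.1 -2.6] open 39.0 j7 1.39
d [  0.3  -3.8 -57.5] dj -0.2 n 2 tiltfix(tool) [-0.05  0.18 -0.  ]
[-0.5, -1.9, 28.7, 0.0, 0.0, 0.1],[-0.5, -1.9, 28.7, 0.0, 0.0, 0.1],
```

```bash
python3 -m creep '[1,-5,12,0,0.1,0.1,1,0,18,0,0,0,0,0,10,0,0,0,0,0,0,0,0,0,0,0,0,0,0,0]'
python3 go.py 554.8 -257.8 60 80.4
python3 - <<'E'
from h import *
v=View("scene");u=v.proj([[.5493,-.2569,.06]])[0].astype(int)
cv2.imwrite(f'pics/g6.png',cv2.cvtColor(cv2.resize(v.im[u[1]-40:u[1]+60,u[0]-50:u[0]+60],None,fx=5,fy=5,interpolation=cv2.INTER_CUBIC),cv2.COLOR_RGB2BGR))
E
```

```text
clock: 18.08
tool_pos: [0.5546, -0.2605, 0.0793]
eef_rot: [0.083, 0.997, -0.002, 0.004]
contact_force: [-0.8, -0.1, -2.9]
opening: 0.445
t 18.08 p [ 554.6 -260.5   79.3] jaw 80.5 tilt 0.51 F [-0.8 -0.1 -2.9] open 39.2 j7 1.37
d [  0.2   2.7 -19.3] dj -0.1 n 1 tiltfix(tool) [-0.16  0.49  0.  ]
[0.3, 2.7, 19.3, 0.0, 0.0, 0.1],
```

View pics/g6.png

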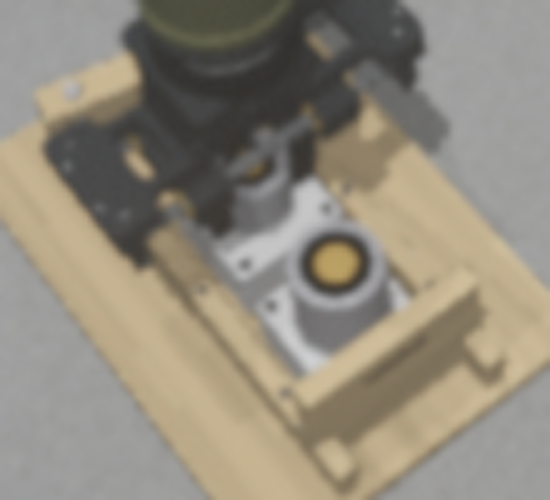

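```bash
python3 -m creep '[1,3,10,0,0.4,0,0,0,8,0,0,0,0,0,2,0,0,0,0,0,0,0,0,0,0,0,0,0,0,0]'
python3 go.py 554.8 -257.8 58 80.4
```

```text
clock: 18.55
tool_pos: [0.5557, -0.2575, 0.0592]
eef_rot: [0.083, 0.997, -0.002, 0.002]
contact_force: [0.2, 0.4, -2.4]
opening: 0.443
t 18.55 p [ 555.7 -257.5   59.2] jaw 80.5 tilt 0.30 F [ 0.2  0.4 -2.4] open 39.0 j7 1.35
d [-0.9 -0.3 -1.2] dj -0.1 n 1 tiltfix(tool) [-0.18  0.24  0.  ]
[0.8, -0.4, 1.2, 0.0, 0.0, 0.1],
```

Just above the floor; push toward the tall one (tool −x), then settle down.

```bash
python3 -m creep '[-3,0,0.5,0,0.2,0]'; python3 -m creep '[-3,0,0.5,0,0,0]';python3 -m creep '[-3,0,0,0,0,0]';python3 -m creep '[-2,0,0,0,0,0]'

```

```text
clock: 18.63
tool_pos: [0.5579, -0.258, 0.0587]
eef_rot: [0.083, 0.997, -0.002, -0.0]
contact_force: [-0.9, 0.2, -4.0]
opening: 0.443
clock: 18.72
tool_pos: [0.5601, -0.2584, 0.0582]
eef_rot: [0.083, 0.997, -0.002, -0.002]
contact_force: [-6.7, 2.0, 5.2]
opening: 0.443
clock: 18.8
tool_pos: [0.5601, -0.2584, 0.0582]
eef_rot: [0.083, 0.997, -0.001, -0.005]
contact_force: [-10.3, 2.9, 7.4]
opening: 0.443
clock: 18.88
tool_pos: [0.5601, -0.2584, 0.0582]
eef_rot: [0.083, 0.996, -0.001, -0.008]
contact_force: [-4.1, 1.1, 1.1]
opening: 0.447
```

```bash
python3 -m creep '[0,0,0,0,-0.4,0,0,0,0.5,0,-0.3,0]'; python3 -m creep '[0,0,0,0,0,0,0,0,0,0,0,0,0,0,0,0,0,0,0,0,0,0,0,0,0,0,0,0,0,0]' 82
python3 -m creep '[0,0,-8,0,0,0,0,0,-25,0,0,0,0,0,-35,0,0,0,0,0,-35,0,0,0,0,0,-20,0,0,0]' 88
python3 go.py 573.7 120.2 170 110.3
```

```text
clock: 19.05
tool_pos: [0.5601, -0.2584, 0.0582]
eef_rot: [0.083, 0.997, -0.002, -0.002]
contact_force: [-2.2, 0.7, 1.5]
opening: 0.439
clock: 19.47
tool_pos: [0.5643, -0.2594, 0.0602]
eef_rot: [0.083, 0.997, -0.003, 0.003]
contact_force: [-0.8, -0.3, 0.4]
opening: 0.797
clock: 19.88
tool_pos: [0.5611, -0.2573, 0.1842]
eef_rot: [0.083, 0.997, -0.001, -0.002]
contact_force: [0.3, -0.0, 0.3]
opening: 1.0
t 19.88 p [ 561.1 -257.3  184.2] jaw 80.5 tilt 0.23 F [ 0.3 -0.   0.3] open 88.0 j7 1.43
d [ 12.6 377.5 -14.2] dj 29.8 n 10 tiltfix(tool) [-0.13 -0.19 -0.  ]
[5.0, 37.4, 1.4, 0.0, 0.0, -3.0],[3.0, 37.6, 1.4, 0.0, 0.0, -3.0],[1.1, 37.8, 1.4, 0.0, 0.0, -3.0],[-0.9, 37.8, 1.4, 0.0, 0.0, -3.0],[-2.9, 37.7, 1.4, 0.0, 0.0, -3.0],
[-4.8, 37.5, 1.4, 0.0, 0.0, -3.0],[-6.8, 37.2, 1.4, 0.0, 0.0, -3.0],[-8.7, 36.8, 1.4, 0.0, 0.0, -3.0],[-10.6, 36.3, 1.4, 0.0, 0.0, -3.0],[-12.4, 35.7, 1.4, 0.0, 0.0, -3.0],
```

```bash
python3 -m creep '[5,37,1,0,0,-3,3,37,1,0,0,-3,1,37,1,0,0,-3,-1,37,1,0,0,-3,-3,37,1,0,0,-3]'
python3 -m creep '[-5,37,1,0,0,-3,-7,35,1,0,0,-3,-8,30,0,0,0,-3,-6,20,0,0,0,-3,0,0,0,0,0,0]'
python3 go.py 573.7 120.2 150 110.3
```

```text
clock: 20.3
tool_pos: [0.5731, -0.0815, 0.1884]
eef_rot: [-0.042, 0.999, -0.008, 0.007]
contact_force: [0.1, -0.1, -0.7]
opening: 0.997
clock: 20.72
tool_pos: [0.5805, 0.0614, 0.1892]
eef_rot: [-0.159, 0.987, -0.006, 0.011]
contact_force: [0.4, 0.1, 0.3]
opening: 1.001
t 20.72 p [580.5  61.4 189.2] jaw 108.3 tilt 1.38 F [0.4 0.1 0.3] open 88.1 j7 1.27
d [ -6.8  58.8 -39.2] dj 2.0 n 2 tiltfix(tool) [-0.83  1.1   0.  ]
[-6.0, 29.0, 19.6, 0.0, 0.0, -1.0],[-6.5, 28.9, 19.6, 0.0, 0.0, -1.0],
```

```bash
python3 -m creep '[-6,28,10,-0.8,1,-1,-4,20,15,0,0,-1,-1,8,10,0,0,0,0,0,0,0,0,0,0,0,0,0,0,0]'
python3 go.py 573.7 120.2 130 110.3
```

```text
clock: 21.13
tool_pos: [0.5748, 0.1163, 0.1554]
eef_rot: [-0.174, 0.985, -0.002, 0.003]
contact_force: [0.7, -0.5, -0.2]
opening: 1.0
t 21.13 p [574.8 116.3 155.4] jaw 110.0 tilt 0.37 F [ 0.7 -0.5 -0.2] open 88.0 j7 1.19
d [ -1.1   3.9 -25.4] dj 0.3 n 1 tiltfix(tool) [-0.28  0.24 -0.  ]
[-0.3, 4.0, 25.4, 0.0, 0.0, -0.3],
```

```bash
python3 -m creep '[0,4,20,-0.3,0.2,-0.3,0,0,25,0,0,0,0,0,20,0,0,0,0,0,0,0,0,0,0,0,0,0,0,0]'
python3 go.py 573.7 120.2 49 110.3
```

```text
clock: 21.55
tool_pos: [0.5782, 0.1091, 0.0924]
eef_rot: [-0.169, 0.986, -0.004, 0.003]
contact_force: [-0.2, 0.7, 0.4]
opening: 1.0
t 21.55 p [578.2 109.1  92.4] jaw 109.5 tilt 0.56 F [-0.2  0.7  0.4] open 88.0 j7 1.14
d [ -4.5  11.1 -43.4] dj 0.8 n 2 tiltfix(tool) [-0.48  0.3   0.  ]
[0.2, 6.0, 21.7, 0.0, 0.0, -0.4],[0.2, 6.0, 21.7, 0.0, 0.0, -0.4],
```

```bash
python3 -m creep '[0,12,12,-0.5,0.3,-0.8,0,0,16,0,0,0,0,0,9,0,0,0,0,0,0,0,0,0,0,0,0,0,0,0]'
python3 go.py 573.7 120.2 48 110.3
```

```text
clock: 21.97
tool_pos: [0.5775, 0.1195, 0.0577]
eef_rot: [-0.174, 0.985, 0.001, 0.003]
contact_force: [0.1, 0.5, -0.1]
opening: 0.998
t 21.97 p [577.5 119.5  57.7] jaw 110.1 tilt 0.37 F [ 0.1  0.5 -0.1] open 87.8 j7 1.11
d [-3.8  0.7 -9.7] dj 0.2 n 1 tiltfix(tool) [-0.01  0.37 -0.  ]
[3.3, 1.9, 9.7, 0.0, 0.0, -0.2],
```

```bash
python3 -m creep '[5,2,9,0,0.3,-0.2,0,0,3,0,0,0,0,0,0,0,0,0,0,0,0,0,0,0]'
python3 go.py 573.7 120.2 48 110.3
```

```text
clock: 22.3
tool_pos: [0.5725, 0.1206, 0.0464]
eef_rot: [-0.177, 0.984, 0.0, 0.002]
contact_force: [-0.3, -0.4, -0.3]
opening: 0.995
t 22.30 p [572.5 120.6  46.4] jaw 110.3 tilt 0.20 F [-0.3 -0.4 -0.3] open 87.5 j7 1.10
d [ 1.2 -0.4  1.6] dj -0.0 n 1 tiltfix(tool) [0.01 0.2  0.  ]
[-1.0, -0.8, -1.6, 0.0, 0.0, 0.0],
```

```bash
python3 -m creep '[-1,-1,-3,0,0.1,0,0,0,0,0,0,0]'
python3 go.py 573.7 120.2 48.5 110.3
```

```text
clock: 22.47
tool_pos: [0.574, 0.1201, 0.0499]
eef_rot: [-0.177, 0.984, 0.0, 0.001]
contact_force: [-0.6, 1.1, -0.8]
opening: 0.996
t 22.47 p [574.  120.1  49.9] jaw 110.4 tilt 0.11 F [-0.6  1.1 -0.8] open 87.7 j7 1.11
d [-0.3  0.1 -1.4] dj -0.1 n 1 tiltfix(tool) [ 0.    0.11 -0.  ]
[0.2, 0.2, 1.4, 0.0, 0.0, 0.1],
```

```bash
python3 -m creep '[0,0,1.5,0,0,0,0,0,0,0,0,0,0,0,0,0,0,0,0,0,0,0,0,0,0,0,0,0,0,0]' 15 35
python3 -m creep '[0,0,0,0,0,0,0,0,0,0,0,0,0,0,0,0,0,0,0,0,0,0,0,0,0,0,0,0,0,0]'
python3 go.py 573.7 120.2 190 110.3
```

```text
clock: 22.88
tool_pos: [0.5749, 0.12, 0.0492]
eef_rot: [-0.176, 0.984, 0.0, 0.002]
contact_force: [-0.2, 0.2, 0.5]
opening: 0.643
clock: 23.3
tool_pos: [0.5748, 0.12, 0.0491]
eef_rot: [-0.176, 0.984, 0.0, 0.002]
contact_force: [0.2, -0.0, -0.2]
opening: 0.332
t 23.30 p [574.8 120.   49.1] jaw 110.3 tilt 0.20 F [ 0.2 -0.  -0.2] open 29.2 j7 1.11
d [ -1.1   0.2 140.9] dj -0.0 n 4 tiltfix(tool) [-0.01  0.2  -0.  ]
[0.2, 0.1, -35.2, 0.0, 0.0, 0.0],[0.2, 0.1, -35.2, 0.0, 0.0, 0.0],[0.2, 0.1, -35.2, 0.0, 0.0, 0.0],[0.2, 0.1, -35.2, 0.0, 0.0, 0.0],
```

```bash
python3 -m creep '[0,0,-10,0,0.2,0,0,0,-25,0,0,0,0,0,-36,0,0,0,0,0,-36,0,0,0,0,0,-25,0,0,0]'
python3 go.py 489.8 -246.8 190 80.4
```

```text
clock: 23.72
tool_pos: [0.5684, 0.1178, 0.177]
eef_rot: [-0.177, 0.984, -0.001, -0.011]
contact_force: [0.9, 0.4, -3.4]
opening: 0.33
t 23.72 p [568.4 117.8 177. ] jaw 110.4 tilt 1.22 F [ 0.9  0.4 -3.4] open 29.0 j7 1.22
d [ -78.6 -364.6   13. ] dj -30.0 n 10 tiltfix(tool) [ 0.06 -1.22 -0.  ]
[20.1, -31.4, -1.3, 0.0, 0.0, 3.0],[18.4, -32.4, -1.3, 0.0, 0.0, 3.0],[16.7, -33.4, -1.3, 0.0, 0.0, 3.0],[14.9, -34.2, -1.3, 0.0, 0.0, 3.0],[13.1, -34.9, -1.3, 0.0, 0.0, 3.0],
[11.3, -35.6, -1.3, 0.0, 0.0, 3.0],[9.4, -36.1, -1.3, 0.0, 0.0, 3.0],[7.5, -36.5, -1.3, 0.0, 0.0, 3.0],[5.6, -36.9, -1.3, 0.0, 0.0, 3.0],[3.6, -37.1, -1.3, 0.0, 0.0, 3.0],
```

```bash
python3 -m creep '[10,-15,0,0,-1.2,2,16,-25,0,0,0,3,17,-33,0,0,0,3,15,-34,0,0,0,3,13,-35,0,0,0,3]'
python3 -m creep '[11,-35,0,0,0,3,9,-35,0,0,0,3,7,-32,0,0,0,3,5,-26,0,0,0,3,2,-12,0,0,0,1]'
python3 go.py 489.8 -246.8 170 80.4
```

```text
clock: 24.13
tool_pos: [0.5389, -0.0275, 0.1825]
eef_rot: [-0.06, 0.998, 0.008, 0.008]
contact_force: [1.2, -0.4, -2.9]
opening: 0.325
clock: 24.55
tool_pos: [0.5019, -0.1827, 0.1776]
eef_rot: [0.063, 0.998, 0.006, 0.003]
contact_force: [0.4, -0.1, -2.1]
opening: 0.335
t 24.55 p [ 501.9 -182.7  177.6] jaw 82.7 tilt 0.80 F [ 0.4 -0.1 -2.1] open 29.5 j7 1.33
d [-12.1 -64.1  -7.6] dj -2.3 n 2 tiltfix(tool) [ 0.72  0.36 -0.  ]
[1.9, -32.5, 3.8, 0.0, 0.0, 1.2],[1.3, -32.6, 3.8, 0.0, 0.0, 1.2],
```

```bash
python3 -m creep '[2,-28,0,0.7,0.3,1.2,1,-20,5,0,0,0.6,0,-8,8,0,0,0,0,0,0,0,0,0,0,0,0,0,0,0]'
python3 go.py 489.8 -246.8 130 80.4
```

```text
clock: 24.97
tool_pos: [0.4858, -0.2446, 0.1613]
eef_rot: [0.084, 0.996, -0.0, -0.003]
contact_force: [0.3, 1.0, -2.3]
opening: 0.329
t 24.97 p [ 485.8 -244.6  161.3] jaw 80.3 tilt 0.33 F [ 0.3  1.  -2.3] open 29.0 j7 1.38
d [  4.   -2.2 -31.3] dj 0.1 n 1 tiltfix(tool) [-0.08 -0.32 -0.  ]
[-4.3, -1.5, 31.3, 0.0, 0.0, -0.1],
```

```bash
python3 -m creep '[-2,-2,20,0,-0.3,0,0,0,22,0,0,0,0,0,8,0,0,0,0,0,0,0,0,0,0,0,0,0,0,0]'
python3 go.py 489.8 -246.8 80 80.4
```

```text
clock: 25.38
tool_pos: [0.491, -0.2385, 0.1107]
eef_rot: [0.079, 0.997, 0.002, 0.001]
contact_force: [0.3, 0.1, -1.8]
opening: 0.328
t 25.38 p [ 491.  -238.5  110.7] jaw 80.9 tilt 0.28 F [ 0.3  0.1 -1.8] open 28.9 j7 1.34
d [ -1.2  -8.3 -30.7] dj -0.5 n 1 tiltfix(tool) [0.25 0.13 0.  ]
[-0.2, -8.4, 30.7, 0.0, 0.0, 0.5],
```

```bash
python3 -m creep '[0,-10,4,0.2,0.1,0.5,0,0,0,0,0,0,0,0,0,0,0,0]'
python3 go.py 489.8 -246.8 80 80.4
```

```text
clock: 25.63
tool_pos: [0.4914, -0.2474, 0.1085]
eef_rot: [0.082, 0.997, 0.0, 0.002]
contact_force: [0.7, 0.5, -2.3]
opening: 0.324
t 25.63 p [ 491.4 -247.4  108.5] jaw 80.6 tilt 0.22 F [ 0.7  0.5 -2.3] open 28.5 j7 1.34
d [ -1.6   0.6 -28.5] dj -0.2 n 1 tiltfix(tool) [ 0.07  0.21 -0.  ]
[1.7, 0.4, 28.5, 0.0, 0.0, 0.2],
```

```bash
python3 -m creep '[2,0,12,0,0.2,0.1,1,0,18,0,0,0,0,0,5,0,0,0,0,0,0,0,0,0,0,0,0,0,0,0]'
python3 go.py 489.8 -246.8 55 80.4
python3 - <<'E'
from h import *
v=View("scene");u=v.proj([[.5493,-.2569,.06]])[0].astype(int)
cv2.imwrite(f'pics/g7.png',cv2.cvtColor(cv2.resize(v.im[u[1]-50:u[1]+60,u[0]-60:u[0]+60],None,fx=5,fy=5,interpolation=cv2.INTER_CUBIC),cv2.COLOR_RGB2BGR))
E
```

```text
clock: 26.05
tool_pos: [0.4895, -0.2484, 0.073]
eef_rot: [0.084, 0.996, -0.0, 0.002]
contact_force: [0.6, -0.1, -3.2]
opening: 0.33
t 26.05 p [ 489.5 -248.4   73. ] jaw 80.4 tilt 0.22 F [ 0.6 -0.1 -3.2] open 29.0 j7 1.31
d [  0.3   1.6 -18. ] dj 0.0 n 1 tiltfix(tool) [-0.    0.22  0.  ]
[-0.0, 1.6, 18.0, 0.0, 0.0, -0.0],
```

View pics/g7.png

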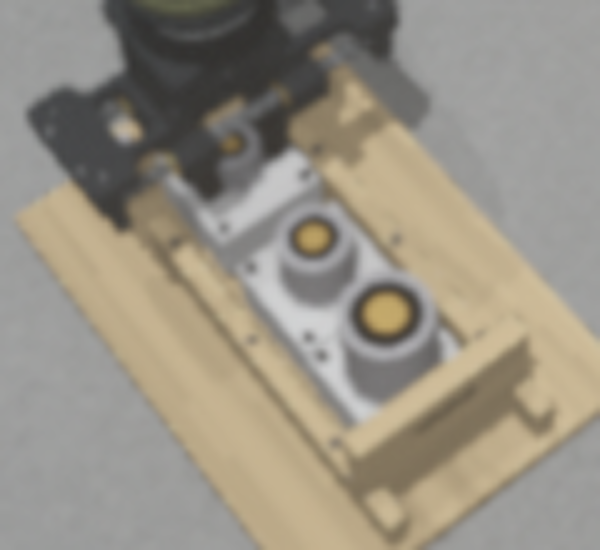

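```bash
python3 -m creep '[0,1,8,0,0.2,0,0,0,7,0,0,0,0,0,1,0,0,0,0,0,0,0,0,0]'
python3 go.py 489.8 -246.8 55 80.4
```

```text
clock: 26.43
tool_pos: [0.4911, -0.2475, 0.0569]
eef_rot: [0.084, 0.996, -0.0, 0.002]
contact_force: [-0.3, -0.1, -2.4]
opening: 0.332
t 26.43 p [ 491.1 -247.5   56.9] jaw 80.4 tilt 0.19 F [-0.3 -0.1 -2.4] open 29.2 j7 1.30
d [-1.3  0.7 -1.9] dj 0.0 n 1 tiltfix(tool) [-0.01  0.19 -0.  ]
[1.4, 0.5, 1.9, 0.0, 0.0, -0.0],
```

```bash
python3 -m creep '[-3,0,1,0,0.2,0]'; python3 -m creep '[-3,0,1,0,0,0]';python3 -m creep '[-3,0,0.5,0,0,0]';python3 -m creep '[-2,0,0.3,0,0,0]'

```

```text
clock: 26.52
tool_pos: [0.4932, -0.248, 0.0558]
eef_rot: [0.084, 0.996, -0.0, -0.001]
contact_force: [0.2, 0.1, -2.6]
opening: 0.328
clock: 26.6
tool_pos: [0.4959, -0.2484, 0.055]
eef_rot: [0.084, 0.996, -0.0, -0.002]
contact_force: [-8.1, 3.4, 17.5]
opening: 0.332
clock: 26.68
tool_pos: [0.4962, -0.2485, 0.0552]
eef_rot: [0.084, 0.996, -0.0, -0.005]
contact_force: [-9.2, 2.8, 14.1]
opening: 0.33
clock: 26.77
tool_pos: [0.4963, -0.2486, 0.0553]
eef_rot: [0.084, 0.996, -0.001, -0.007]
contact_force: [-3.8, 0.7, 1.1]
opening: 0.328
```

```bash
python3 -m creep '[0,0,0,0,-0.4,0,0,0,0.3,0,-0.2,0]'; python3 -m creep '[0,0,0,0,0,0,0,0,0,0,0,0,0,0,0,0,0,0,0,0,0,0,0,0,0,0,0,0,0,0]' 75
python3 -m creep '[0,0,-8,0,0,0,0,0,-25,0,0,0,0,0,-35,0,0,0,0,0,-35,0,0,0,0,0,-20,0,0,0]' 88
python3 - <<'E'
from h import *
v=View("scene");u=v.proj([[.5493,-.2569,.06]])[0].astype(int)
cv2.imwrite(f'pics/g8.png',cv2.cvtColor(cv2.resize(v.im[u[1]-60:u[1]+60,u[0]-60:u[0]+60],None,fx=5,fy=5,interpolation=cv2.INTER_CUBIC),cv2.COLOR_RGB2BGR))
E
python3 go.py 550.6 239.5 160 -101.4
```

```text
clock: 26.93
tool_pos: [0.4964, -0.2485, 0.0554]
eef_rot: [0.084, 0.996, -0.001, -0.002]
contact_force: [-1.3, 0.3, -1.3]
opening: 0.327
clock: 27.35
tool_pos: [0.5001, -0.2494, 0.0564]
eef_rot: [0.084, 0.996, -0.001, 0.003]
contact_force: [0.3, 0.6, 0.4]
opening: 0.687
clock: 27.77
tool_pos: [0.4973, -0.2474, 0.1811]
eef_rot: [0.083, 0.997, 0.0, -0.002]
contact_force: [0.6, -0.4, -0.1]
opening: 0.997
t 27.82 p [ 499.2 -248.   184. ] jaw 80.4 tilt 0.09 F [0.9 0.2 2.7] open 87.8 j7 1.40
d [ 51.4 487.5 -24. ] dj -181.8 n 26 tiltfix(tool) [-0.07  0.06  0.  ]
[1.2, 18.8, 0.9, 0.0, 0.0, 7.0],[3.5, 18.5, 0.9, 0.0, 0.0, 7.0],[5.7, 18.0, 0.9, 0.0, 0.0, 7.0],[7.8, 17.2, 0.9, 0.0, 0.0, 7.0],[9.9, 16.1, 0.9, 0.0, 0.0, 7.0],
[11.7, 14.8, 0.9, 0.0, 0.0, 7.0],[13.5, 13.2, 0.9, 0.0, 0.0, 7.0],[15.0, 11.5, 0.9, 0.0, 0.0, 7.0],[16.2, 9.6, 0.9, 0.0, 0.0, 7.0],[17.3, 7.5, 0.9, 0.0, 0.0, 7.0],
[18.1, 5.4, 0.9, 0.0, 0.0, 7.0],[18.6, 3.1, 0.9, 0.0, 0.0, 7.0],[18.8, 0.8, 0.9, 0.0, 0.0, 7.0],[18.8, -1.5, 0.9, 0.0, 0.0, 7.0],[18.5, -3.7, 0.9, 0.0, 0.0, 7.0],
[17.9, -6.0, 0.9, 0.0, 0.0, 7.0],[17.0, -8.1, 0.9, 0.0, 0.0, 7.0],[15.9, -10.1, 0.9, 0.0, 0.0, 7.0],[14.6, -12.0, 0.9, 0.0, 0.0, 7.0],[13.0, -13.7, 0.9, 0.0, 0.0, 7.0],
[11.2, -15.1, 0.9, 0.0, 0.0, 7.0],[9.3, -16.4, 0.9, 0.0, 0.0, 7.0],[7.2, -17.4, 0.9, 0.0, 0.0, 7.0],[5.1, -18.2, 0.9, 0.0, 0.0, 7.0],[2.8, -18.6, 0.9, 0.0, 0.0, 7.0],
[0.5, -18.8, 0.9, 0.0, 0.0, 7.0],
```

View pics/g8.png

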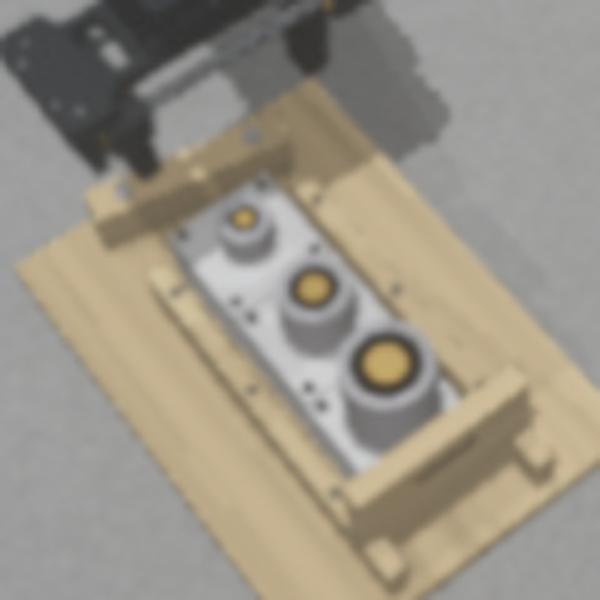

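The row stands tight, in order. Now the wedge; turn on the way.

```bash
python3 -m creep '[1,19,0,0,0,7,3,18,0,0,0,7,6,18,0,0,0,7,8,17,0,0,0,7,10,16,0,0,0,7]'
python3 -m creep '[12,15,0,0,0,7,13,13,0,0,0,7,15,11,0,0,0,7,16,10,0,0,0,7,17,8,0,0,0,7]'
python3 go.py 550.6 239.5 160 -101.4
```

```text
clock: 28.23
tool_pos: [0.5108, -0.1593, 0.1896]
eef_rot: [0.388, 0.922, -0.001, 0.006]
contact_force: [-0.2, 0.0, -0.3]
opening: 0.999
clock: 28.65
tool_pos: [0.5239, -0.0612, 0.1914]
eef_rot: [0.652, 0.758, 0.002, 0.007]
contact_force: [1.1, 1.5, -0.3]
opening: 0.997
t 28.65 p [523.9 -61.2 191.4] jaw 8.6 tilt 0.87 F [ 1.1  1.5 -0.3] open 87.7 j7 0.19
d [ 26.7 300.7 -31.4] dj -110.0 n 16 tiltfix(tool) [ 0.74  0.45 -0.  ]
[18.3, 4.5, 2.0, 0.0, 0.0, 6.9],[18.7, 2.2, 2.0, 0.0, 0.0, 6.9],[18.9, -0.0, 2.0, 0.0, 0.0, 6.9],[18.7, -2.3, 2.0, 0.0, 0.0, 6.9],[18.3, -4.5, 2.0, 0.0, 0.0, 6.9],
[17.7, -6.7, 2.0, 0.0, 0.0, 6.9],[16.7, -8.7, 2.0, 0.0, 0.0, 6.9],[15.6, -10.7, 2.0, 0.0, 0.0, 6.9],[14.2, -12.5, 2.0, 0.0, 0.0, 6.9],[12.6, -14.1, 2.0, 0.0, 0.0, 6.9],
[10.8, -15.5, 2.0, 0.0, 0.0, 6.9],[8.9, -16.7, 2.0, 0.0, 0.0, 6.9],[6.8, -17.6, 2.0, 0.0, 0.0, 6.9],[4.7, -18.3, 2.0, 0.0, 0.0, 6.9],[2.4, -18.7, 2.0, 0.0, 0.0, 6.9],
[0.2, -18.9, 2.0, 0.0, 0.0, 6.9],
```

```bash
python3 -m creep '[18,4,1,0.4,0.2,6.9,19,2,1,0.3,0.2,6.9,19,0,1,0,0,6.9,19,-2,1,0,0,6.9,18,-4,1,0,0,6.9]'
python3 -m creep '[18,-7,1,0,0,6.9,17,-9,1,0,0,6.9,16,-11,1,0,0,6.9,14,-12,1,0,0,6.9,13,-14,1,0,0,6.9]'
python3 go.py 550.6 239.5 140 -101.4
```

```text
clock: 29.07
tool_pos: [0.5337, 0.0389, 0.1885]
eef_rot: [0.853, 0.521, 0.003, -0.001]
contact_force: [-0.3, 0.3, -1.3]
opening: 0.998
clock: 29.48
tool_pos: [0.5453, 0.1408, 0.1856]
eef_rot: [0.972, 0.234, 0.004, -0.004]
contact_force: [-0.5, -0.8, -0.4]
opening: 0.998
t 29.48 p [545.3 140.8 185.6] jaw -62.9 tilt 0.57 F [-0.5 -0.8 -0.4] open 87.8 j7 -0.99
d [  5.3  98.7 -45.6] dj -38.5 n 6 tiltfix(tool) [-0.3  -0.49 -0.  ]
[8.3, -14.3, 7.6, 0.0, 0.0, 6.4],[6.6, -15.1, 7.6, 0.0, 0.0, 6.4],[4.9, -15.7, 7.6, 0.0, 0.0, 6.4],[3.1, -16.2, 7.6, 0.0, 0.0, 6.4],[1.3, -16.4, 7.6, 0.0, 0.0, 6.4],
[-0.6, -16.5, 7.6, 0.0, 0.0, 6.4],
```

```bash
python3 -m creep '[8,-14,4,-0.3,-0.5,6.4,7,-15,5,0,0,6.4,5,-15,6,0,0,6.4,3,-15,8,0,0,6,1,-14,6,0,0,5]'
python3 -m creep '[0,-8,4,0,0,4,0,0,0,0,0,0,0,0,0,0,0,0]'
python3 go.py 550.6 239.5 60 -101.4
```

```text
clock: 29.9
tool_pos: [0.5509, 0.2277, 0.1583]
eef_rot: [0.999, -0.039, 0.001, -0.004]
contact_force: [0.3, 0.3, 0.0]
opening: 0.996
clock: 30.15
tool_pos: [0.5494, 0.2423, 0.1524]
eef_rot: [0.997, -0.072, -0.001, -0.005]
contact_force: [0.1, -0.8, 1.2]
opening: 0.999
t 30.15 p [549.4 242.3 152.4] jaw -98.2 tilt 0.61 F [ 0.1 -0.8  1.2] open 87.9 j7 -1.57
d [  1.2  -2.8 -92.4] dj -3.2 n 3 tiltfix(tool) [-0.58  0.19  0.  ]
[0.5, 0.9, 30.8, 0.0, 0.0, 1.1],[0.6, 0.9, 30.8, 0.0, 0.0, 1.1],[0.6, 0.9, 30.8, 0.0, 0.0, 1.1],
```

```bash
python3 -m creep '[1,3,20,-0.5,0.2,2.5,0,1,28,0,0,1,0,0,25,0,0,0,0,0,8,0,0,0,0,0,0,0,0,0]'
python3 go.py 550.6 239.5 13 -101.4
```

```text
clock: 30.57
tool_pos: [0.5526, 0.2362, 0.0731]
eef_rot: [0.995, -0.1, 0.003, -0.003]
contact_force: [-0.0, 0.4, -0.3]
opening: 1.0
t 30.57 p [552.6 236.2  73.1] jaw -101.5 tilt 0.45 F [-0.   0.4 -0.3] open 88.0 j7 -1.53
d [ -2.    3.3 -60.1] dj 0.1 n 2 tiltfix(tool) [-0.34 -0.29  0.  ]
[-1.3, -1.4, 30.1, 0.0, 0.0, -0.0],[-1.3, -1.4, 30.1, 0.0, 0.0, -0.0],
```

```bash
python3 -m creep '[-3,-3,12,-0.3,-0.3,0,0,0,12,0,0,0,0,0,0,0,0,0,0,0,0,0,0,0]'
python3 go.py 550.6 239.5 13 -101.4
python3 - <<'E'
from h import *
v=View("scene");u=v.proj([[.5506,.2395,.02]])[0].astype(int)
cv2.imwrite(f'pics/g9.png',cv2.cvtColor(cv2.resize(v.im[u[1]-50:u[1]+50,u[0]-60:u[0]+60],None,fx=5,fy=5,interpolation=cv2.INTER_CUBIC),cv2.COLOR_RGB2BGR))
E
```

```text
clock: 30.9
tool_pos: [0.5523, 0.2392, 0.0504]
eef_rot: [0.995, -0.1, 0.002, -0.001]
contact_force: [-0.2, 1.1, 0.7]
opening: 0.999
t 30.90 p [552.3 239.2  50.4] jaw -101.5 tilt 0.23 F [-0.2  1.1  0.7] open 87.9 j7 -1.52
d [ -1.7   0.3 -37.4] dj 0.1 n 1 tiltfix(tool) [-0.15 -0.17  0.  ]
[-1.8, 0.0, 37.4, 0.0, 0.0, -0.1],
```

View pics/g9.png

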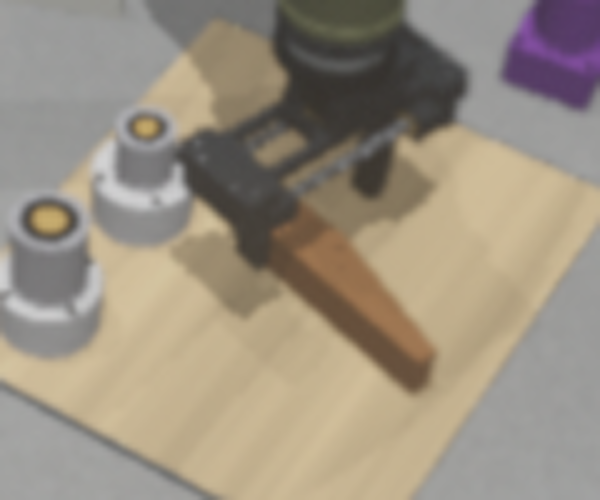

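```bash
python3 -m creep '[-2,0,12,-0.2,-0.2,0,0,0,16,0,0,0,0,0,7,0,0,0,0,0,0,0,0,0,0,0,0,0,0,0]'
python3 go.py 550.6 239.5 13 -101.4
```

```text
clock: 31.37
tool_pos: [0.5517, 0.2403, 0.0148]
eef_rot: [0.995, -0.099, 0.001, -0.0]
contact_force: [-0.4, 0.0, 0.6]
opening: 0.997
t 31.37 p [551.7 240.3  14.8] jaw -101.4 tilt 0.15 F [-0.4  0.   0.6] open 87.8 j7 -1.49
d [-1.1 -0.8 -1.8] dj 0.0 n 1 tiltfix(tool) [-0.03 -0.14 -0.  ]
[-0.9, 1.0, 1.8, 0.0, 0.0, -0.0],
```

```bash
python3 -m creep '[0,0,0,0,0,0,0,0,0,0,0,0,0,0,0,0,0,0,0,0,0,0,0,0,0,0,0,0,0,0]' 25 55
python3 -m creep '[0,0,0,0,0,0,0,0,0,0,0,0,0,0,0,0,0,0,0,0,0,0,0,0]'
python3 go.py 550.6 239.5 160 -101.4
```

```text
clock: 31.78
tool_pos: [0.5527, 0.2405, 0.0166]
eef_rot: [0.995, -0.099, 0.002, -0.001]
contact_force: [0.5, -0.0, 0.4]
opening: 0.645
clock: 32.12
tool_pos: [0.553, 0.2405, 0.0172]
eef_rot: [0.995, -0.099, 0.003, -0.001]
contact_force: [-0.5, 0.4, -0.1]
opening: 0.402
t 32.12 p [553.  240.5  17.2] jaw -101.4 tilt 0.34 F [-0.5  0.4 -0.1] open 35.4 j7 -1.50
d [ -2.4  -1.  142.8] dj 0.0 n 4 tiltfix(tool) [-0.11 -0.32  0.  ]
[-0.5, 0.4, -35.7, 0.0, 0.0, -0.0],[-0.5, 0.4, -35.7, 0.0, 0.0, -0.0],[-0.5, 0.4, -35.7, 0.0, 0.0, -0.0],[-0.5, 0.4, -35.7, 0.0, 0.0, -0.0],
```

```bash
python3 -m creep '[0,0,-10,0,-0.3,0,0,0,-25,0,0,0,0,0,-36,0,0,0,0,0,-36,0,0,0,0,0,-25,0,0,0]'
python3 go.py 413.5 -409.4 170 -9.6
```

```text
clock: 32.53
tool_pos: [0.5472, 0.2391, 0.1462]
eef_rot: [0.995, -0.1, -0.008, 0.002]
contact_force: [0.6, 0.0, -0.7]
opening: 0.401
t 32.53 p [547.2 239.1 146.2] jaw -101.4 tilt 0.98 F [ 0.6  0.  -0.7] open 35.3 j7 -1.62
d [-133.7 -648.5   23.8] dj 91.8 n 18 tiltfix(tool) [ 0.38  0.91 -0.  ]
[-0.1, 36.8, -1.3, 0.0, 0.0, -5.1],[-3.4, 36.6, -1.3, 0.0, 0.0, -5.1],[-6.6, 36.2, -1.3, 0.0, 0.0, -5.1],[-9.8, 35.4, -1.3, 0.0, 0.0, -5.1],[-13.0, 34.4, -1.3, 0.0, 0.0, -5.1],
[-16.0, 33.1, -1.3, 0.0, 0.0, -5.1],[-18.8, 31.6, -1.3, 0.0, 0.0, -5.1],[-21.6, 29.8, -1.3, 0.0, 0.0, -5.1],[-24.1, 27.8, -1.3, 0.0, 0.0, -5.1],[-26.5, 25.5, -1.3, 0.0, 0.0, -5.1],
[-28.7, 23.0, -1.3, 0.0, 0.0, -5.1],[-30.6, 20.4, -1.3, 0.0, 0.0, -5.1],[-32.3, 17.6, -1.3, 0.0, 0.0, -5.1],[-33.7, 14.6, -1.3, 0.0, 0.0, -5.1],[-34.9, 11.6, -1.3, 0.0, 0.0, -5.1],
[-35.8, 8.4, -1.3, 0.0, 0.0, -5.1],[-36.4, 5.2, -1.3, 0.0, 0.0, -5.1],[-36.7, 2.0, -1.3, 0.0, 0.0, -5.1],
```

```bash
python3 -m creep '[0,15,-8,0.4,0.9,-2,-1,25,-6,0,0,-4,-4,33,-5,0,0,-5,-8,33,-3,0,0,-5,-11,33,-2,0,0,-5]'
python3 -m creep '[-14,32,0,0,0,-5,-17,31,0,0,0,-5,-20,30,0,0,0,-5,-22,28,0,0,0,-5,-25,26,0,0,0,-5]'
python3 go.py 413.5 -409.4 170 -9.6
```

```text
clock: 32.95
tool_pos: [0.5201, 0.1082, 0.1751]
eef_rot: [0.995, 0.101, 0.007, -0.004]
contact_force: [1.0, -0.7, -0.8]
opening: 0.403
clock: 33.37
tool_pos: [0.4815, -0.0725, 0.1738]
eef_rot: [0.945, 0.326, 0.008, -0.002]
contact_force: [0.6, -0.2, -0.9]
opening: 0.4
t 33.37 p [481.5 -72.5 173.8] jaw -51.9 tilt 0.99 F [ 0.6 -0.2 -0.9] open 35.2 j7 -0.47
d [ -68.  -336.9   -3.8] dj 42.3 n 9 tiltfix(tool) [ 0.07 -0.99  0.  ]
[-29.0, 24.8, 0.4, 0.0, 0.0, -4.7],[-31.0, 22.3, 0.4, 0.0, 0.0, -4.7],[-32.7, 19.7, 0.4, 0.0, 0.0, -4.7],[-34.2, 17.0, 0.4, 0.0, 0.0, -4.7],[-35.5, 14.1, 0.4, 0.0, 0.0, -4.7],
[-36.5, 11.2, 0.4, 0.0, 0.0, -4.7],[-37.3, 8.1, 0.4, 0.0, 0.0, -4.7],[-37.9, 5.0, 0.4, 0.0, 0.0, -4.7],[-38.1, 1.9, 0.4, 0.0, 0.0, -4.7],
```

```bash
python3 -m creep '[-28,24,0,0,-0.9,-4.7,-30,22,0,0,0,-4.7,-32,19,0,0,0,-4.7,-33,17,0,0,0,-4.7,-34,14,0,0,0,-4.7]'
python3 -m creep '[-34,11,0,0,0,-4.7,-34,8,0,0,0,-4.7,-28,4,0,0,0,-4.7,-14,2,0,0,0,-2,0,0,0,0,0,0]'
python3 go.py 413.5 -409.4 120 -9.6
```

```text
clock: 33.78
tool_pos: [0.443, -0.2633, 0.1733]
eef_rot: [0.853, 0.521, -0.0, 0.0]
contact_force: [0.2, -0.2, -1.5]
opening: 0.404
clock: 34.2
tool_pos: [0.4173, -0.3927, 0.1732]
eef_rot: [0.772, 0.636, -0.004, 0.002]
contact_force: [-0.7, -0.0, -0.7]
opening: 0.404
t 34.20 p [ 417.3 -392.7  173.2] jaw -11.0 tilt 0.52 F [-0.7 -0.  -0.7] open 35.6 j7 0.47
d [ -3.8 -16.7 -53.2] dj 1.4 n 2 tiltfix(tool) [-0.08  0.51  0.  ]
[-8.5, -0.3, 26.6, 0.0, 0.0, -0.7],[-8.5, -0.4, 26.6, 0.0, 0.0, -0.7],
```

```bash
python3 -m creep '[-14,0,20,0,0.5,-0.8,-2,0,25,0,0,-0.4,0,0,20,0,0,0,0,0,0,0,0,0,0,0,0,0,0,0]'
python3 go.py 413.5 -409.4 60 -9.6
```

```text
clock: 34.62
tool_pos: [0.4145, -0.4067, 0.1069]
eef_rot: [0.767, 0.642, 0.0, -0.001]
contact_force: [0.1, 0.3, -1.0]
opening: 0.403
t 34.62 p [ 414.5 -406.7  106.9] jaw -10.1 tilt 0.08 F [ 0.1  0.3 -1. ] open 35.4 j7 0.51
d [ -1.   -2.7 -46.9] dj 0.5 n 2 tiltfix(tool) [-0.04 -0.07 -0.  ]
[-1.4, -0.2, 23.4, 0.0, 0.0, -0.3],[-1.4, -0.3, 23.4, 0.0, 0.0, -0.3],
```

```bash
python3 -m creep '[-3,0,18,0,0,-0.5,0,0,20,0,0,0,0,0,5,0,0,0,0,0,0,0,0,0,0,0,0,0,0,0]'
python3 go.py 413.5 -409.4 25 -9.6
python3 - <<'E'
from h import *
for c in("scene","top"): 
  v=View(c);u=v.proj([[.5,-.30,.06]])[0].astype(int)
  cv2.imwrite(f'pics/g10{c}.png',cv2.cvtColor(cv2.resize(v.im[u[1]-60:u[1]+60,max(0,u[0]-65):u[0]+65],None,fx=5,fy=5,interpolation=cv2.INTER_CUBIC),cv2.COLOR_RGB2BGR))
E
```

```text
clock: 35.03
tool_pos: [0.4184, -0.406, 0.0681]
eef_rot: [0.763, 0.647, 0.002, 0.001]
contact_force: [0.5, 0.0, -0.9]
opening: 0.399
t 35.03 p [ 418.4 -406.    68.1] jaw -9.4 tilt 0.23 F [ 0.5  0.  -0.9] open 35.1 j7 0.51
d [ -4.9  -3.4 -43.1] dj -0.2 n 2 tiltfix(tool) [ 0.22 -0.04 -0.  ]
[-2.1, -2.2, 21.5, 0.0, 0.0, 0.1],[-2.1, -2.2, 21.5, 0.0, 0.0, 0.1],
```

View pics/g10scene.png

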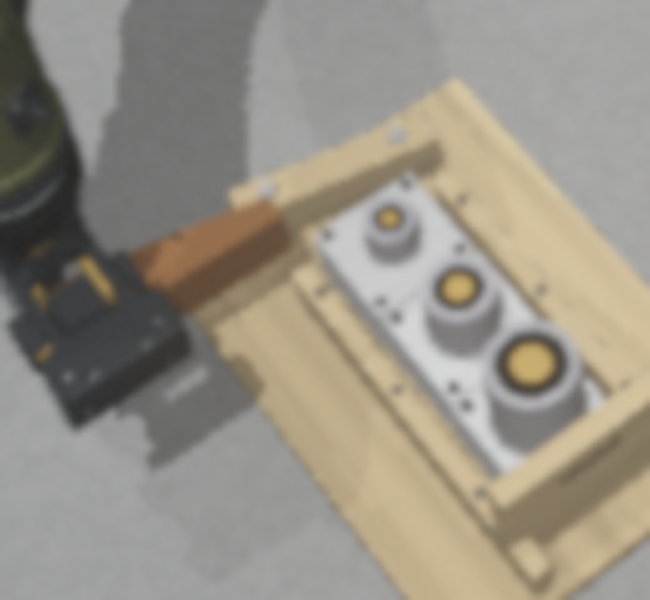

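View pics/g10top.png

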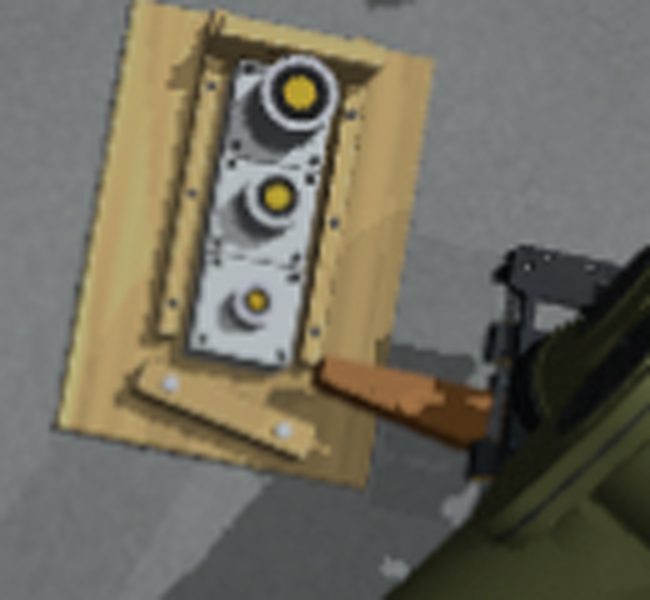

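```bash
python3 -m creep '[-3,-6,10,0.2,0,0.2,0,0,15,0,0,0,0,0,6,0,0,0,0,0,0,0,0,0,0,0,0,0,0,0]'
python3 go.py 413.5 -409.4 25 -9.6
```

```text
clock: 35.55
tool_pos: [0.4125, -0.4108, 0.039]
eef_rot: [0.764, 0.645, 0.0, 0.003]
contact_force: [0.8, 0.2, -0.9]
opening: 0.402
t 35.55 p [ 412.5 -410.8   39. ] jaw -9.7 tilt 0.39 F [ 0.8  0.2 -0.9] open 35.4 j7 0.51
d [  1.    1.4 -14. ] dj 0.1 n 1 tiltfix(tool) [0.31 0.22 0.  ]
[1.6, 0.8, 14.0, 0.0, 0.0, -0.1],
```

```bash
python3 -m creep '[1,0,8,0.3,0.2,0,0,0,6,0,0,0,0,0,0,0,0,0,0,0,0,0,0,0]'
python3 go.py 413.5 -409.4 24 -9.6
```

```text
clock: 35.88
tool_pos: [0.4129, -0.4106, 0.0245]
eef_rot: [0.764, 0.645, -0.0, 0.001]
contact_force: [0.2, 0.8, -1.9]
opening: 0.403
t 35.88 p [ 412.9 -410.6   24.5] jaw -9.7 tilt 0.08 F [ 0.2  0.8 -1.9] open 35.4 j7 0.51
d [ 0.6  1.2 -0.5] dj 0.1 n 1 tiltfix(tool) [0.05 0.06 0.  ]
[1.2, 0.4, 0.5, 0.0, 0.0, -0.1],
```

```bash
python3 -m creep '[12,0,0,0,0,-0.1,15,0,0,0,0,0,15,0,0,0,0,0,8,0,0,0,0,0,0,0,0,0,0,0]'
python3 go.py 426 -347.6 24 -9.6
```

```text
clock: 36.3
tool_pos: [0.4222, -0.3553, 0.0248]
eef_rot: [0.764, 0.646, 0.0, 0.0]
contact_force: [0.3, 0.7, -0.7]
opening: 0.404
t 36.30 p [ 422.2 -355.3   24.8] jaw -9.6 tilt 0.06 F [ 0.3  0.7 -0.7] open 35.6 j7 0.45
d [ 3.8  7.7 -0.8] dj -0.0 n 1 tiltfix(tool) [ 0.06 -0.01  0.  ]
[8.2, 2.5, 0.8, 0.0, 0.0, 0.0],
```

```bash
python3 -m creep '[6,2,0.5,0,0,0,4,1,0.5,0,0,0]'
python3 go.py 430.7 -326.1 23.5 -9.6
python3 -m creep '[5,0.5,0.3,0,0,0]';python3 -m creep '[5,0.5,0.3,0,0,0]'
python3 go.py 430.7 -326.1 23.5 -9.6
```

```text
clock: 36.47
tool_pos: [0.4254, -0.3449, 0.0241]
eef_rot: [0.763, 0.646, -0.001, -0.001]
contact_force: [-3.5, -0.7, -1.5]
opening: 0.404
t 36.47 p [ 425.4 -344.9   24.1] jaw -9.5 tilt 0.13 F [-3.5 -0.7 -1.5] open 35.5 j7 0.44
d [ 5.3 18.8 -0.6] dj -0.1 n 1 tiltfix(tool) [-0.13  0.02  0.  ]
[19.5, 2.2, 0.6, 0.0, 0.0, 0.1],
clock: 36.55
tool_pos: [0.4259, -0.3404, 0.0237]
eef_rot: [0.763, 0.646, -0.002, -0.001]
contact_force: [-1.4, -0.8, -0.7]
opening: 0.404
clock: 36.63
tool_pos: [0.4269, -0.3356, 0.0235]
eef_rot: [0.763, 0.646, -0.002, -0.001]
contact_force: [-2.8, -1.8, 0.3]
opening: 0.403
t 36.63 p [ 426.9 -335.6   23.5] jaw -9.5 tilt 0.25 F [-2.8 -1.8  0.3] open 35.4 j7 0.43
d [3.8 9.5 0. ] dj -0.1 n 1 tiltfix(tool) [-0.22  0.1  -0.  ]
[10.0, 2.2, -0.0, 0.0, 0.0, 0.1],
```

```bash
python3 -m creep '[4,0,0.2,-0.2,0.1,0]';python3 -m creep '[4,0,0.2,0,0,0]';python3 -m creep '[3,0,0.2,0,0,0]';python3 -m creep '[3,0,0.2,0,0,0]'
python3 go.py 430.7 -326.1 23.5 -9.6
```

```text
clock: 36.72
tool_pos: [0.4274, -0.3317, 0.0233]
eef_rot: [0.763, 0.646, -0.0, 0.0]
contact_force: [-2.2, -1.7, 0.6]
opening: 0.404
clock: 36.8
tool_pos: [0.4282, -0.3284, 0.0233]
eef_rot: [0.764, 0.645, -0.001, 0.001]
contact_force: [-2.5, -4.9, 2.0]
opening: 0.402
clock: 36.88
tool_pos: [0.4287, -0.3272, 0.0234]
eef_rot: [0.764, 0.645, -0.001, 0.002]
contact_force: [-4.4, -9.2, 0.5]
opening: 0.405
clock: 36.97
tool_pos: [0.4287, -0.3272, 0.0235]
eef_rot: [0.764, 0.645, -0.002, 0.004]
contact_force: [-3.8, -9.5, 0.4]
opening: 0.404
t 36.97 p [ 428.7 -327.2   23.5] jaw -9.7 tilt 0.57 F [-3.8 -9.5  0.4] open 35.6 j7 0.42
d [ 2.   1.1 -0. ] dj 0.1 n 1 tiltfix(tool) [ 0.19  0.53 -0.  ]
[1.4, 1.7, 0.0, 0.0, 0.0, -0.1],
```

```bash
python3 -m creep '[5,0,0,0.1,0.5,0]';python3 -m creep '[7,0,0,0,0,0]';python3 -m creep '[7,0,0,0,0,0]'
python3 go.py 430.7 -326.1 23.5 -9.6
```

```text
clock: 37.05
tool_pos: [0.4291, -0.3265, 0.0239]
eef_rot: [0.765, 0.644, -0.002, 0.004]
contact_force: [-3.7, -13.1, -1.7]
opening: 0.4
clock: 37.13
tool_pos: [0.4292, -0.3262, 0.0244]
eef_rot: [0.766, 0.643, -0.004, 0.007]
contact_force: [-5.1, -17.4, -2.7]
opening: 0.405
clock: 37.22
tool_pos: [0.4293, -0.3261, 0.0247]
eef_rot: [0.767, 0.641, -0.007, 0.011]
contact_force: [-3.5, -15.2, -3.7]
opening: 0.405
t 37.22 p [ 429.3 -326.1   24.7] jaw -10.2 tilt 1.51 F [ -3.5 -15.2  -3.7] open 35.6 j7 0.40
d [ 1.4 -0.  -1.2] dj 0.6 n 1 tiltfix(tool) [0.51 1.43 0.  ]
[0.2, 1.3, 1.2, 0.0, 0.0, -0.6],
```

```bash
python3 -m creep '[6,0,2,0.5,1.5,-0.6]';python3 -m creep '[8,0,1,0.3,1.2,-0.2]';python3 -m creep '[10,0,1,0.2,1.2,-0.2]'
python3 go.py 430.7 -326.1 23.5 -9.6
```

```text
clock: 37.3
tool_pos: [0.4297, -0.3253, 0.0236]
eef_rot: [0.765, 0.644, -0.002, 0.003]
contact_force: [-3.4, -6.7, 6.0]
opening: 0.401
clock: 37.38
tool_pos: [0.4298, -0.3249, 0.0233]
eef_rot: [0.766, 0.643, 0.002, -0.002]
contact_force: [-8.1, -18.7, -1.3]
opening: 0.403
clock: 37.47
tool_pos: [0.4298, -0.3248, 0.0233]
eef_rot: [0.767, 0.642, 0.005, -0.004]
contact_force: [-8.4, -20.4, 0.3]
opening: 0.403
t 37.47 p [ 429.8 -324.8   23.3] jaw -10.1 tilt 0.71 F [ -8.4 -20.4   0.3] open 35.5 j7 0.42
d [ 0.9 -1.3  0.2] dj 0.5 n 1 tiltfix(tool) [-0.02 -0.71 -0.  ]
[-1.2, 1.1, -0.2, 0.0, 0.0, -0.5],
```

```bash
python3 -m creep '[14,0,0.5,0,-0.5,-0.3]';python3 -m creep '[18,0,0.5,0,0.5,-0.3]';python3 -m creep '[18,0,0.5,0,0.8,-0.2]'
python3 go.py 430.7 -326.1 23.5 -9.6
python3 - <<'E'
from h import *
for c in("scene","top"): 
  v=View(c);u=v.proj([[.5,-.30,.06]])[0].astype(int)
  cv2.imwrite(f'pics/g11{c}.png',cv2.cvtColor(cv2.resize(v.im[u[1]-60:u[1]+60,max(0,u[0]-65):u[0]+65],None,fx=5,fy=5,interpolation=cv2.INTER_CUBIC),cv2.COLOR_RGB2BGR))
E
```

```text
clock: 37.55
tool_pos: [0.4299, -0.3245, 0.0239]
eef_rot: [0.768, 0.64, -0.003, 0.006]
contact_force: [-8.6, -31.3, -9.7]
opening: 0.404
clock: 37.63
tool_pos: [0.4302, -0.324, 0.0242]
eef_rot: [0.771, 0.637, -0.007, 0.013]
contact_force: [-10.4, -38.5, -12.2]
opening: 0.403
clock: 37.72
tool_pos: [0.4302, -0.3239, 0.0243]
eef_rot: [0.775, 0.632, -0.009, 0.019]
contact_force: [-9.2, -34.3, -11.1]
opening: 0.404
t 37.72 p [ 430.2 -323.9   24.3] jaw -11.5 tilt 2.36 F [ -9.2 -34.3 -11.1] open 35.6 j7 0.38
d [ 0.5 -2.2 -0.8] dj 1.9 n 1 tiltfix(tool) [1.04 2.11 0.  ]
[-2.1, 0.9, 0.8, 0.0, 0.0, -1.9],
```

View pics/g11scene.png

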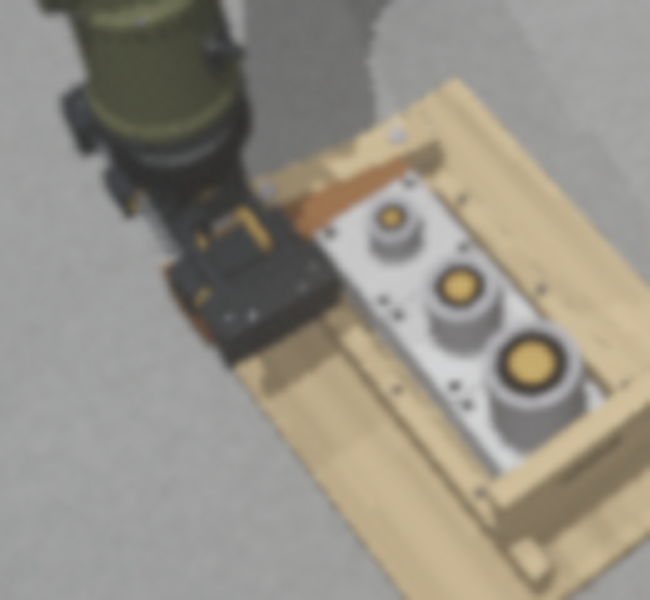

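View pics/g11top.png

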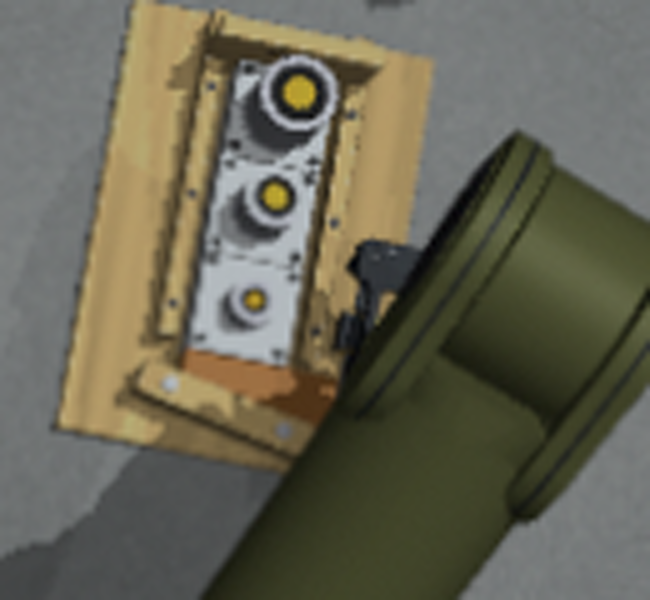

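```bash
python3 -m creep '[0,0,0,0.5,1,-0.9,0,0,0,0.4,0.8,-0.8,0,0,0,0,0,0]'
python3 go.py 430.7 -326.1 23.5 -9.6
python3 -m creep '[0,0,0,0,0,0,0,0,0,0,0,0,0,0,0,0,0,0,0,0,0,0,0,0]' 62
python3 go.py 430.7 -326.1 100 -9.6
```

```text
clock: 38.07
tool_pos: [0.4294, -0.332, 0.0247]
eef_rot: [0.768, 0.64, -0.004, 0.006]
contact_force: [-1.4, -1.0, -0.9]
opening: 0.404
t 38.07 p [ 429.4 -332.    24.7] jaw -10.4 tilt 0.87 F [-1.4 -1.  -0.9] open 35.5 j7 0.41
d [ 1.3  5.9 -1.2] dj 0.8 n 1 tiltfix(tool) [0.28 0.82 0.  ]
[6.1, 0.2, 1.2, 0.0, 0.0, -0.8],
clock: 38.4
tool_pos: [0.433, -0.326, 0.0246]
eef_rot: [0.767, 0.642, -0.0, 0.005]
contact_force: [-0.3, 0.4, -0.4]
opening: 0.681
t 38.40 p [ 433.  -326.    24.6] jaw -10.1 tilt 0.60 F [-0.3  0.4 -0.4] open 59.9 j7 0.41
d [-2.3 -0.1 75.4] dj 0.5 n 2 tiltfix(tool) [0.46 0.39 0.  ]
[-0.2, -1.1, -37.7, 0.0, 0.0, -0.3],[-0.2, -1.1, -37.7, 0.0, 0.0, -0.3],
```

```bash
python3 -m creep '[0,-1,-10,0.2,0.2,-0.3,0,0,-25,0,0,0,0,0,-35,0,0,0,0,0,-30,0,0,0,0,0,0,0,0,0]' 
python3 -m creep '[-15,0,-10,0,0,0,-30,0,0,0,0,0,-35,0,0,0,0,0,-30,0,0,0,0,0,-12,0,0,0,0,0]' 
python3 - <<'E'
from h import *
vs=[]
for c in("scene","top"): 
  v=View(c,f"pics/f12{c}.png");vs.append(v);u=v.proj([[.5,-.30,.06]])[0].astype(int)
  cv2.imwrite(f'pics/g12{c}.png',cv2.cvtColor(cv2.resize(v.im[u[1]-60:u[1]+60,max(0,u[0]-65):u[0]+65],None,fx=5,fy=5,interpolation=cv2.INTER_CUBIC),cv2.COLOR_RGB2BGR))
E
python3 go.py 430.7 -326.1 100 -9.6
```

```text
clock: 38.82
tool_pos: [0.432, -0.3204, 0.1287]
eef_rot: [0.763, 0.647, 0.001, -0.001]
contact_force: [0.6, -0.1, 0.1]
opening: 0.701
clock: 39.23
tool_pos: [0.4163, -0.4371, 0.1437]
eef_rot: [0.758, 0.653, 0.004, -0.001]
contact_force: [0.1, -1.1, 1.3]
opening: 0.708
t 39.33 p [ 416.7 -435.1  143.3] jaw -8.5 tilt 0.53 F [-1.3  0.8  0.5] open 61.6 j7 0.58
d [ 14.  109.  -43.3] dj -1.1 n 3 tiltfix(tool) [ 0.22 -0.48 -0.  ]
[36.6, -0.8, 14.4, 0.0, 0.0, 0.4],[36.6, -1.0, 14.4, 0.0, 0.0, 0.4],[36.6, -1.2, 14.4, 0.0, 0.0, 0.4],
```

View pics/g12scene.png

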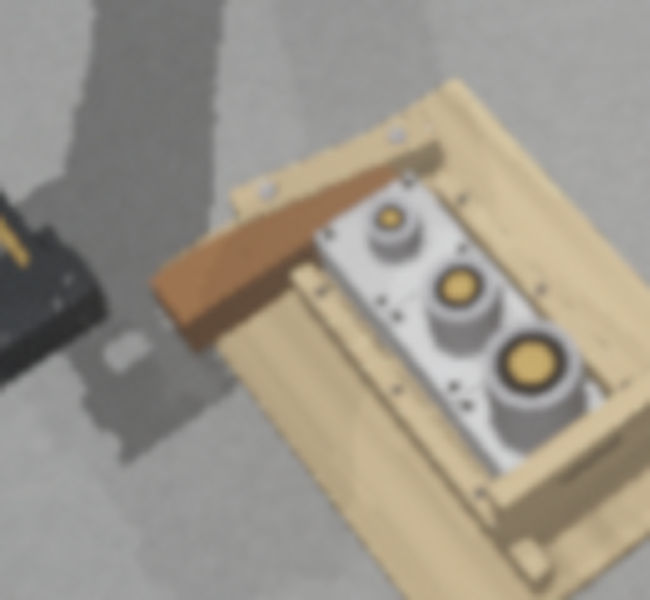

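View pics/g12top.png

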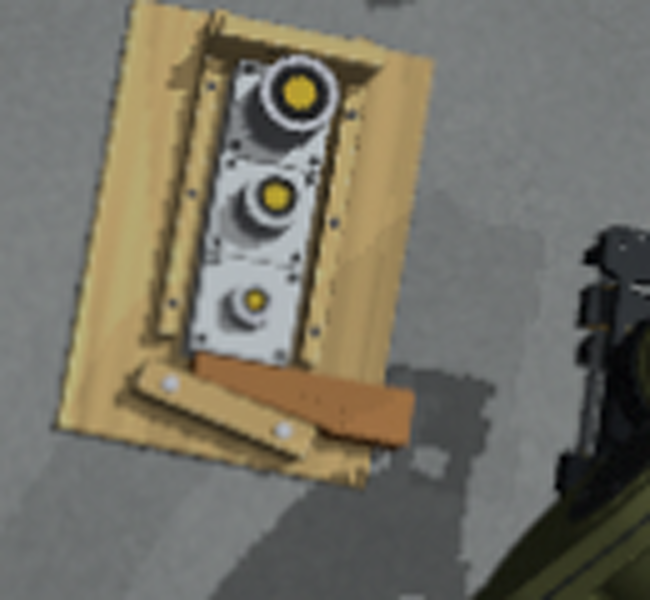

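```bash
cat > w.py <<'E'
from h import *
T_=View("top")
tr,f=fit([T_],[mask(T_,'wood')],M['tray'],[.5515,-.2574,-.169],0,n=1)
c,s=np.cos(tr[2]),np.sin(tr[2])
print("tray top",np.round(tr[:2]*1e3,1),round(np.degrees(tr[2]),2),round(f,3))
c,s=np.cos(-.1684),np.sin(-.1684)
def tray(p): d=(np.array(p)*1e3-[551.5,-257.4]);return np.round([d[0]*c+d[1]*s,-d[0]*s+d[1]*c],1)
h,sa,b=T_.hsv[...,0],T_.hsv[...,1],T_.hsv[...,2]
P=[.432,-.335,1.403]
m=fill(drop_big((sa>125)&(h<15)))
x,f=fit([T_],[m],M['wedge'],P,.012,n=1)
print("wedge",np.round(x[:2]*1e3,1),round(np.degrees(x[2]),1),round(f,3),"tray",tray(x[:2]))
cv2.imwrite('pics/wm.png',m[360:960,1200:1700]*255)
E
python3 w.py; python3 -c "
from plant import *
print(get_state()['clock'])"
```

```text
tray top [ 551.3 -257.5] -9.62 0.023
wedge [ 435.1 -318.7] 67.3 0.762 tray [-104.5  -79.9]
39.3833
```

View pics/wm.png

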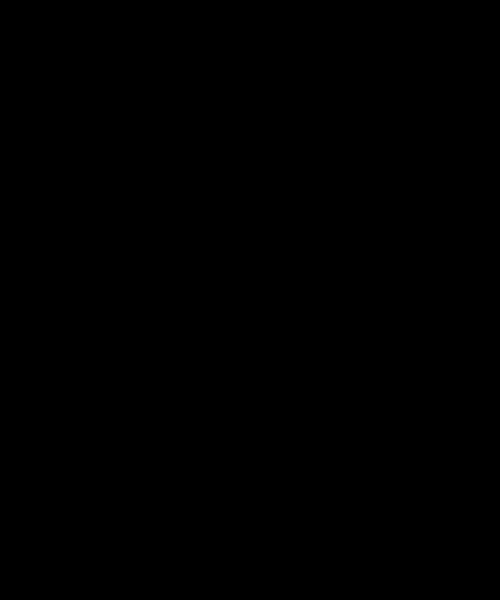

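```bash
python3 - <<'E'
import cv2,numpy as np
im=cv2.imread('pics/f12top.png');h=cv2.cvtColor(im,cv2.COLOR_BGR2HSV)
# g12top crop: u0 center
import h as H
v=H.View("top");u=v.proj([[.5,-.30,.06]])[0].astype(int)
for g in((380,415),(330,400),(250,375),(220,365),(240,410),(250,380),(150,250),(400,420)):
    p=(u[0]-65+g[0]//5,u[1]-60+g[1]//5);print(g,p,h[p[1],p[0]])
E
```

```text
(380, 415) (np.int64(368), np.int64(183)) [ 15 146 157]
(330, 400) (np.int64(358), np.int64(180)) [ 15 145 148]
(250, 375) (np.int64(342), np.int64(175)) [ 15 146 148]
(220, 365) (np.int64(336), np.int64(173)) [ 14 146 148]
(240, 410) (np.int64(340), np.int64(182)) [ 20 108 173]
(250, 380) (np.int64(342), np.int64(176)) [ 15 147 149]
(150, 250) (np.int64(322), np.int64(150)) [ 23  98 158]
(400, 420) (np.int64(372), np.int64(184)) [ 15 148 157]
```

```bash
sed -i 's/(sa>125)&(h<15)/(sa>128)\&(h<18)/' w.py; python3 w.py
```

```text
tray top [ 551.4 -257.5] -9.59 0.023
wedge [ 431.5 -334.3] 81.2 0.248 tray [-105.4  -96. ]
```

View pics/wm.png

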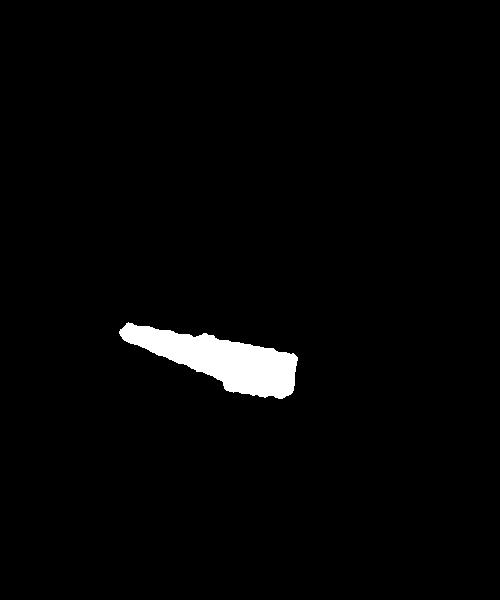

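```bash
python3 -m creep '[0,0,10,0.2,-0.4,0.5,0,0,20,0,0,0.5,0,0,20,0,0,0,0,0,10,0,0,0,0,0,0,0,0,0]' 0 20
python3 go.py 418.7 -397 18 -9.6
```

```text
clock: 39.9
tool_pos: [0.4232, -0.4185, 0.0792]
eef_rot: [0.758, 0.653, 0.004, -0.004]
contact_force: [-0.9, 0.1, 0.3]
opening: 0.349
t 39.90 p [ 423.2 -418.5   79.2] jaw -8.5 tilt 0.66 F [-0.9  0.1  0.3] open 30.8 j7 0.55
d [ -4.5  21.5 -61.2] dj -1.1 n 2 tiltfix(tool) [-0.08 -0.66 -0.  ]
[10.3, -3.8, 30.6, 0.0, 0.0, 0.5],[10.2, -3.9, 30.6, 0.0, 0.0, 0.5],
```

```bash
python3 -m creep '[8,-6,20,0,-0.6,1,2,-2,20,0,0,0.3,0,0,10,0,0,0,0,0,0,0,0,0,0,0,0,0,0,0]' 
python3 go.py 418.7 -397 18 -9.6
```

```text
clock: 40.32
tool_pos: [0.4199, -0.4029, 0.0286]
eef_rot: [0.764, 0.646, 0.001, -0.001]
contact_force: [0.1, -0.5, 0.1]
opening: 0.008
t 40.32 p [ 419.9 -402.9   28.6] jaw -9.6 tilt 0.12 F [ 0.1 -0.5  0.1] open 0.7 j7 0.52
d [ -1.2   5.9 -10.6] dj -0.0 n 1 tiltfix(tool) [-0.02 -0.12 -0.  ]
[5.6, -2.2, 10.6, 0.0, 0.0, 0.0],
```

```bash
python3 -m creep '[10,-2,6,0,0,0,12,0,4,0,0,0,4,0,0,0,0,0,0,0,0,0,0,0]' 
python3 go.py 425.3 -358.6 18 -9.6
```

```text
clock: 40.65
tool_pos: [0.425, -0.3781, 0.0218]
eef_rot: [0.764, 0.645, 0.001, 0.003]
contact_force: [-0.4, -0.3, 0.9]
opening: 0.002
t 40.65 p [ 425.  -378.1   21.8] jaw -9.6 tilt 0.33 F [-0.4 -0.3  0.9] open 0.1 j7 0.49
d [ 0.3 19.5 -3.8] dj 0.0 n 1 tiltfix(tool) [0.32 0.08 0.  ]
[19.3, -2.9, 3.8, 0.0, 0.0, -0.0],
```

```bash
python3 -m creep '[7,-2,2,0.3,0,0]';python3 -m creep '[5,-1,1,0,0,0]';python3 -m creep '[4,0,0,0,0,0]';python3 -m creep '[4,0,0,0,0,0]';python3 -m creep '[4,0,0,0,0,0]'
python3 go.py 425.3 -358.6 18 -9.6
```

```text
clock: 40.73
tool_pos: [0.4247, -0.3727, 0.0208]
eef_rot: [0.764, 0.645, -0.001, 0.002]
contact_force: [-0.9, -0.4, -0.1]
opening: 0.005
clock: 40.82
tool_pos: [0.4251, -0.3669, 0.02]
eef_rot: [0.764, 0.645, -0.0, 0.002]
contact_force: [-0.3, -1.0, 0.9]
opening: 0.005
clock: 40.9
tool_pos: [0.4256, -0.363, 0.0202]
eef_rot: [0.764, 0.645, -0.001, 0.003]
contact_force: [-2.7, -2.9, 0.2]
opening: 0.005
clock: 40.98
tool_pos: [0.4252, -0.3599, 0.0204]
eef_rot: [0.764, 0.645, -0.002, 0.003]
contact_force: [-3.8, -4.4, 0.5]
opening: 0.005
clock: 41.07
tool_pos: [0.4252, -0.3586, 0.0207]
eef_rot: [0.765, 0.644, -0.003, 0.005]
contact_force: [-2.6, -11.2, -4.3]
opening: 0.004
t 41.07 p [ 425.2 -358.6   20.7] jaw -9.8 tilt 0.64 F [ -2.6 -11.2  -4.3] open 0.3 j7 0.46
d [ 0.1 -0.  -2.7] dj 0.2 n 1 tiltfix(tool) [0.17 0.61 0.  ]
[-0.0, 0.1, 2.7, 0.0, 0.0, -0.2],
```

```bash
python3 -m creep '[9,0,1,0.2,1,-0.2]';python3 -m creep '[11,0,1,0.1,1,-0.1]';python3 -m creep '[13,0,1,0.1,1,-0.1]';python3 -m creep '[15,0,1,0.1,1,-0.1]'
python3 go.py 425.3 -358.6 18 -9.6
```

```text
clock: 41.15
tool_pos: [0.4253, -0.3582, 0.0207]
eef_rot: [0.766, 0.643, -0.001, 0.003]
contact_force: [-7.8, -25.7, 1.0]
opening: 0.006
clock: 41.23
tool_pos: [0.4253, -0.3582, 0.0207]
eef_rot: [0.767, 0.641, 0.0, 0.003]
contact_force: [-6.2, -22.2, -2.8]
opening: 0.008
clock: 41.32
tool_pos: [0.4252, -0.3582, 0.0208]
eef_rot: [0.77, 0.638, 0.001, 0.005]
contact_force: [-7.9, -26.9, -3.6]
opening: 0.005
clock: 41.4
tool_pos: [0.4252, -0.3583, 0.021]
eef_rot: [0.773, 0.635, 0.002, 0.007]
contact_force: [-8.7, -29.2, -4.4]
opening: 0.005
t 41.40 p [ 425.2 -358.3   21. ] jaw -11.2 tilt 0.87 F [ -8.7 -29.2  -4.4] open 0.4 j7 0.46
d [ 0.1 -0.3 -3. ] dj 1.6 n 1 tiltfix(tool) [ 0.77  0.41 -0.  ]
[-0.3, 0.1, 3.0, 0.0, 0.0, -1.6],
```

```bash
python3 -m creep '[19,0,1,0.5,1,-1.2]';python3 -m creep '[20,0,1,0.3,0.8,-0.8]'
python3 -m creep '[0,0,0,0,0,0]';python3 -m creep '[-8,0,0,0,0,0,-20,0,0,0,0,0,-30,0,-10,0,0,0,-25,0,-30,0,0,0,-10,0,-30,0,0,0]'
python3 go.py 418 -430 150 -9.6; sleep 0; python3 w.py
```

```text
clock: 41.48
tool_pos: [0.4253, -0.3581, 0.0213]
eef_rot: [0.77, 0.638, -0.002, 0.009]
contact_force: [-11.7, -39.0, -6.1]
opening: 0.005
clock: 41.57
tool_pos: [0.4254, -0.3583, 0.0217]
eef_rot: [0.77, 0.638, -0.006, 0.015]
contact_force: [-9.7, -37.5, -8.5]
opening: 0.003
clock: 41.65
tool_pos: [0.4238, -0.3647, 0.0223]
eef_rot: [0.772, 0.635, -0.009, 0.018]
contact_force: [0.2, 1.9, 0.1]
opening: 0.008
clock: 42.07
tool_pos: [0.4041, -0.4496, 0.0918]
eef_rot: [0.77, 0.638, -0.008, 0.01]
contact_force: [0.8, -1.1, -0.3]
opening: 0.001
t 42.07 p [ 404.1 -449.6   91.8] jaw -10.7 tilt 1.48 F [ 0.8 -1.1 -0.3] open 0.1 j7 0.55
d [13.9 19.6 58.2] dj 1.1 n 2 tiltfix(tool) [ 0.32  1.44 -0.  ]
[10.9, 5.0, -29.1, 0.0, 0.0, -0.5],[10.9, 5.1, -29.1, 0.0, 0.0, -0.5],
tray top [ 551.2 -257.5] -9.61 0.017
wedge [ 432.3 -326.3] 79.8 0.305 tray [-106.   -87.9]
```

```bash
python3 -m creep '[-10,0,-15,0.3,1,-0.5,-15,0,-25,0,0.4,0,-15,0,-25,0,0,0,-5,0,-10,0,0,0,0,0,0,0,0,0]'
python3 - <<'E'
from h import *
for c in("scene","top"): 
  v=View(c,f"pics/f13{c}.png");u=v.proj([[.5,-.30,.06]])[0].astype(int)
  cv2.imwrite(f'pics/g13{c}.png',cv2.cvtColor(cv2.resize(v.im[u[1]-60:u[1]+60,max(0,u[0]-65):u[0]+65],None,fx=5,fy=5,interpolation=cv2.INTER_CUBIC),cv2.COLOR_RGB2BGR))
E
python3 w.py;python3 go.py 418 -430 150 -9.6
```

```text
clock: 42.53
tool_pos: [0.4011, -0.4937, 0.1786]
eef_rot: [0.765, 0.644, 0.005, 0.004]
contact_force: [-0.4, -0.5, 0.3]
opening: 0.005
tray top [ 551.3 -257.5] -9.67 0.017
wedge [ 431.2 -326.6] 78.9 0.31 tray [-107.   -88.3]
t 42.68 p [ 400.4 -490.7  175.4] jaw -9.8 tilt 0.59 F [-1.1  0.7 -0.9] open 0.3 j7 0.64
d [ 17.6  60.7 -25.4] dj 0.2 n 2 tiltfix(tool) [ 0.47 -0.36  0.  ]
[31.4, 3.5, 12.7, 0.0, 0.0, -0.1],[31.4, 3.6, 12.7, 0.0, 0.0, -0.1],
```

View pics/g13scene.png

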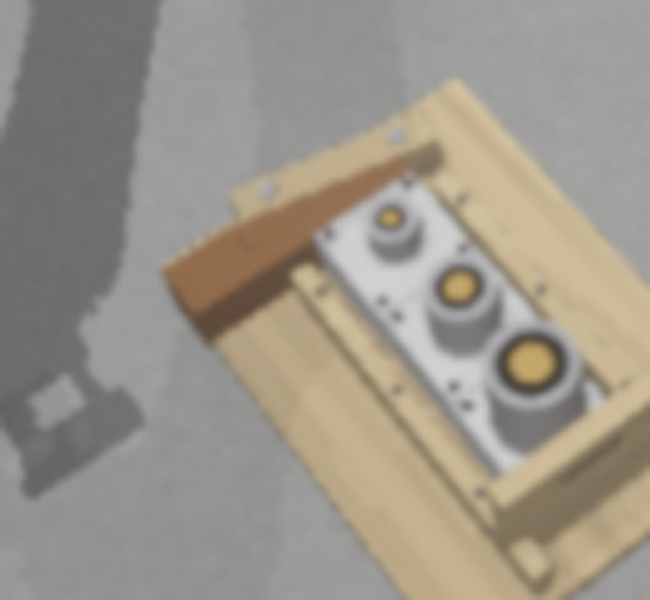

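View pics/g13top.png

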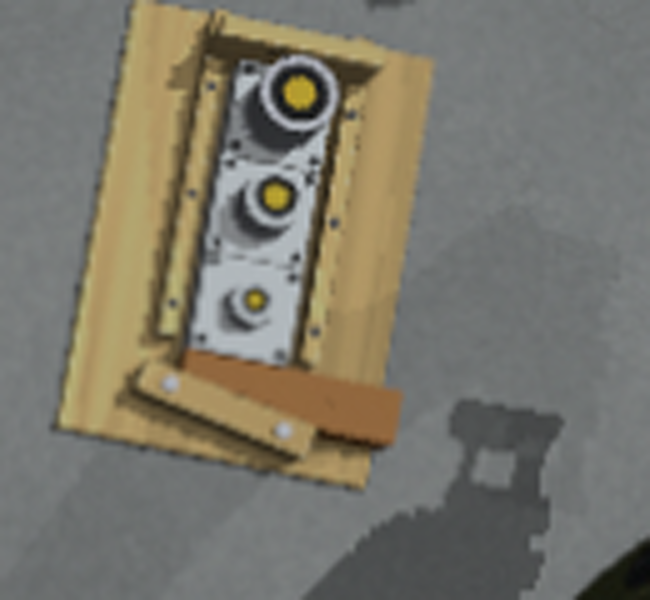

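View pics/f13scene.png

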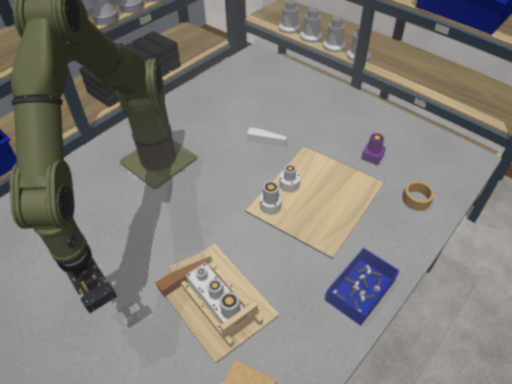

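```bash
python3 -m creep '[0,0,0,0,0,0,0,0,0,0,0,0,0,0,0,0,0,0]'; python3 -c "
from plant import *
print(finish_job())"
```

```text
clock: 42.93
tool_pos: [0.4005, -0.4858, 0.1715]
eef_rot: [0.764, 0.646, 0.006, -0.003]
contact_force: [-0.4, 0.4, -0.3]
opening: 0.007
the job is handed in; nothing more can be done
None
```

The job is done and handed in at 42.9 s of the 141 s allowed. The tall, middle and low square housings stand upright in that order against the headboard, and the wedge is driven in behind them.

- **Housings:** I set all three down by their necks and nudged each one into contact with its neighbour. While setting down the tall housing, the force reading jumped briefly to about 45 N. That was the held housing being pressed on the tray floor, not the arm or the gripper's body.
- **Wedge:** It is in thin end first with its flat face to the row. The first drive, with the wedge gripped, came up hard at about 38 N. The wedge then slipped out about 6 mm while I straightened and released the gripper. I drove it again by pushing on the butt with closed fingers, to 39 N with no further movement, and backed off without pulling.
- **Last checks:** The pictures show no visible gaps in the row. The camera fit puts the wedge origin at about y = -88 mm in the tray, against -90 mm expected when tight. That fit was rough, because its outline matched only loosely; the finger position at the hard stop gave -89 mm. I did not test the row for play after releasing.
- **Look-alikes:** The two round-footed housings, the purple look-alike and the grey wedge are where they stood, judged by eye in the last picture. The robot was clear of everything when I handed in.

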